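# Fill the craft-ball jar through the swing funnel and close it

## Robot

A 6-joint arm with a two-finger parallel gripper is mounted at the origin on the work surface. World frame = base frame: x ahead of the robot, y to its left, z up, the work surface at z = 0. Lengths are in m, angles in rad, forces in N, time in s.
With the tool pointing down it reaches from about 0.35 to 0.775 m from the base axis. Payload 7.3 kg.
Tool frame: the origin (TCP) lies midway between the tips of the shut fingers; the grasp point (between the pads) lies 19 mm behind it; z points along the fingers, y is the line along which they close (so a half turn about z gives the same grasp; the last joint's range is limited). The gripper opens to 92 mm and grips with 3 to 60 N. Pads are 19 mm wide; open, the fingers measure 130 mm over their backs; the gripper's body (75 mm by 190 mm) begins 47 mm behind the grasp point.
Start: joints at [-1.471, 0.342, 1.524, -0, 1.275, -0.146], TCP at [0.128, -0.509, 0.2] pointing down, gripper open.
Joint ranges: [-2.53, 2.53], [-0.77, 2.02], [0.04, 2.7], [-1, 4.14], [0.28, 2.66], [-3.11, 3.11]. Speed limits (rad/s): [2.57, 2.57, 3.14, 3.14, 3.14, 3.14].

## Interface

Orientations are given as [roll, pitch, yaw] about the fixed x, y, z axes, in that order (R = Rz(yaw) Ry(pitch) Rx(roll)).
In Python, from cell import monitor, vision, workorder gives the robot as it stands.
- The arm moves only by the tool move_arm, never from a script. Its argument "rows" is a list of rows, each a list of 5 numbers: the shift along the world's x, y, z in mm, then the turn about the world's z in rad, then the closure, from -1 (fully open) to 1 (shut). A call has 1 to 12 rows; each row shifts and turns the commanded pose from where the row before left it; what a row does not reach is not made up. A row lasts 1/10 s, in which the tool goes at most 50 mm and 8.59 degrees, less where a joint would pass 70% of its speed; a pose out of reach is approached as far as the arm can. A call is refused whole if a number of a shift passes 50 or a number of a turn 0.15, either way. A call with a gripper value outside its range is refused whole. The fingers move at their own pace and stop on an object; "newtons" is the grip in N (left out, the last holds). Time passes only in rows, so rows that do not move let the fingers close. It gives the time, the measured TCP pose, the force, the opening and the grip force at its end, in the units of the state.
- monitor.observe(): the state, without advancing time (a new reading comes with each control period).
- vision.read_camera(name): name is "scene" or "side" or "wrist"; returns the picture (480x640x3 uint8, red, green, blue); there is no depth.
- vision.get_calibration(name): a dict with "K" (3x3 intrinsics, pixels), "k1" (the pictures are not rectified: a ray, as slopes to the right and down, at radius r is drawn at 1 + k1 r^2 times it, then the intrinsics apply), "T" (4x4, takes a point from camera to world coordinates); the wrist camera has in their place "mount" (4x4, takes a point from camera to tool coordinates, whose origin is the TCP and whose axes are the flange's). Camera axes: x right, y up, looking along -z (the intrinsics and any distortion apply to the point x, -y, -z); pixel columns grow to the right and rows downward; lengths in m; the calibration is good to about 2 mm. A picture is of the moment at which its call begins: read the wrist's pose just before it. get_calibration takes no time and is no camera call.
- workorder.hand_in(): hands the job in; it is judged then, once.
The state is a dict: "time": time; "qpos": joint angles; "qvel": joint speeds; "joint_efforts": joint torques, N m; "tool_pos": TCP position; "tool_rot": TCP orientation; "contact_force": force on the tool from outside, world axes, zero at the start; "torque": the same for the moment, N m; "opening": finger opening in m; "grip_force": force on a finger pad.
Only numpy, scipy, OpenCV 4.12 (cv2) and the standard library are available. Lean on these libraries where they do the work, as an engineer would, in place of code of your own. Each camera call takes 0.05 s, during which the arm holds its last target. There are 200 camera calls.

## Task

Swing the steel funnel of the filling stand fully over the open clear jar, as far as its stop, pour all six wooden balls from the scoop through it into the jar, and stand the empty scoop upright on the bench again. Then swing the funnel well aside again, about as far as it was parked, and put the wooden lid squarely on the jar. Leave the jar standing in its place and do not shove the other things on the bench.

Things in the scene. Friction and masses are not known exactly. Their poses are not given: they have to be found in the camera images.
- swing (a joint): Hinge (vertical, on the steel post) of the funnel's swing arm. 0 rad = at its stop with the funnel exactly over the jar; it grows anticlockwise seen from above, to a stop at 2.2 rad; parked at the start at 1.4 to 1.9. It has a little friction (about 0.12 N m, some 2 N at the knob) and stays where it is left.
- post_axis (a point): Point on the hinge axis of the post, 142 mm above the bench. The post (22 mm thick) stands on the filling stand's wooden base board (285 x 130 x 12 mm), 180 mm behind the jar's axis; the hub on it (34 mm wide) ends 144 mm above the bench. The stand is fixed to the bench. This frame's x axis points level from the jar to the post, y level to the left of that, z up.
- funnel_knob (a point): Upright black round knob on the swing arm for moving it, 16 mm in diameter, free from the arm's top (139 mm above the bench) to 188 mm; this point is on its axis 168 mm above the bench, 65 mm from the post's axis on the line from post to funnel, the funnel's rim beginning 45 mm farther out.
- funnel_mouth (a point): Centre of the open top of the wide steel funnel, level with its rim, 166 mm above the bench, 180 mm from the post's axis. Rim 140 mm across; cone 46 mm deep, then a spout 12 mm long, 57 mm inside width, ending 108 mm above the bench, 6 mm above the jar's rim.
- jar_floor (a point): Centre of the inner floor of the clear round jar (72 mm outside, 64 mm inside, 90 mm tall, about 0.3 kg, loose), which stands in a shallow 6 mm high wooden ring on the stand's base board. z is up along the jar.
- jar_rim (a point): Centre of the jar's open mouth, level with its rim, 102 mm above the bench.
- scoop_grip (a point): Grasp point in the upright wooden grip at the back of the aluminium scoop. Grip 18 mm thick (along the scoop's x) by 44 mm wide (y), its top 108 mm above the scoop's underside; this point is on its centre line 82 mm above the underside. Frame of the scoop: x points from the mouth back to the grip, z up. Scoop body 125 mm long, 70 mm wide, side walls 38 mm high, back wall 45 mm; about 0.25 kg empty; its CoM lies about 50 mm in front of the grip.
- scoop_lip (a point): Middle of the scoop's open front edge, where the balls roll out: 133 mm in front of the grip's centre line (towards -x of the scoop) and 11 mm above the underside. The last 33 mm of the floor rise at 15 degrees to this edge, keeping the balls in while the scoop is level; the balls roll out once the mouth dips by more than about 20 degrees, all of them by about 40.
- scoop: The whole scoop; origin on its underside, 64 mm in front of the grip's centre line, z up.
- lid_knob (a point): Point on the axis of the round knob (28 mm in diameter, 42 mm tall) of the wooden lid, 45 mm above the lid's underside. Lid: disc 78 mm wide, 10 mm thick, its own underside 10 mm above the lowest face; below it a plug 52 mm wide and 10 mm deep that drops loosely into the jar. Seated, this point is 35 mm above the jar's rim. z is up.
- lid: The whole lid, about 0.09 kg; origin at the centre of the plug's underside, z up.
- jar: The whole jar; origin at the centre of its underside, z up.
- hammer: Bystander: claw hammer 260 mm long lying flat, origin under its middle.
- screwdriver: Bystander: screwdriver 200 mm long lying flat, origin under its middle.
- brush: Bystander: flat paint brush 200 mm long lying flat, origin under its middle.
- sander: Bystander: cork sanding block 110 x 65 x 35 mm, origin under its middle.
- tin: Bystander: closed round tin 80 mm wide, 100 mm tall, origin under its middle.
- ball0_center (a point): Centre of wooden ball 1 of six, 26 mm in diameter, 12 g; all six lie in the scoop at the start.
- ball1_center (a point): Centre of wooden ball 2 of six, 26 mm in diameter, 12 g; all six lie in the scoop at the start.
- ball2_center (a point): Centre of wooden ball 3 of six, 26 mm in diameter, 12 g; all six lie in the scoop at the start.
- ball3_center (a point): Centre of wooden ball 4 of six, 26 mm in diameter, 12 g; all six lie in the scoop at the start.
- ball4_center (a point): Centre of wooden ball 5 of six, 26 mm in diameter, 12 g; all six lie in the scoop at the start.
- ball5_center (a point): Centre of wooden ball 6 of six, 26 mm in diameter, 12 g; all six lie in the scoop at the start.

How it is judged:
On the way, in this order (a step that is already met when the one before it is completed fails the run):
1. the funnel is swung home over the jar (value of joint swing below 0.05 rad), for 0.2 s.
2. all six balls have gone through the funnel into the jar (horizontal distance between each of ball0_center, ball1_center, ball2_center, ball3_center, ball4_center, ball5_center and jar_floor below 0.03 m and z of ball0_center in the frame of jar_floor between 0 and 0.085 m and z of ball1_center in the frame of jar_floor between 0 and 0.085 m and z of ball2_center in the frame of jar_floor between 0 and 0.085 m and z of ball3_center in the frame of jar_floor between 0 and 0.085 m and z of ball4_center in the frame of jar_floor between 0 and 0.085 m and z of ball5_center in the frame of jar_floor between 0 and 0.085 m and value of joint swing below 0.12 rad), for 0.2 s.
3. the empty scoop stands upright on the bench, let go (angle between scoop_grip's own z axis and vertical below 0.1 rad and height (world z) of scoop_grip between 0.075 and 0.09 m and linear speed of scoop below 0.02 m/s and contact force between the fingers and scoop below 0.05 N), for 0.2 s.
4. the funnel is swung well aside again (value of joint swing above 0.9 rad), for 0.2 s.
At the end, for the whole second after the job is handed in: All six balls in the jar; lid flat on the rim (9 mm off centre, 3 mm in height, 0.08 rad at most); jar upright, within 10 mm of its start; funnel at least 0.9 rad aside; scoop upright on the bench (within 0.1 rad); all released and at rest (horizontal distance between each of ball0_center, ball1_center, ball2_center, ball3_center, ball4_center, ball5_center and jar_floor below 0.03 m and z of ball0_center in the frame of jar_floor between 0 and 0.085 m and z of ball1_center in the frame of jar_floor between 0 and 0.085 m and z of ball2_center in the frame of jar_floor between 0 and 0.085 m and z of ball3_center in the frame of jar_floor between 0 and 0.085 m and z of ball4_center in the frame of jar_floor between 0 and 0.085 m and z of ball5_center in the frame of jar_floor between 0 and 0.085 m and angle between scoop_grip's own z axis and vertical below 0.1 rad and height (world z) of scoop_grip between 0.075 and 0.09 m and linear speed of each of scoop, lid below 0.02 m/s and value of joint swing above 0.9 rad and horizontal distance between lid_knob and jar_rim below 0.009 m and z of lid_knob in the frame of jar_rim between 0.032 and 0.038 m and angle between lid's own z axis and vertical below 0.08 rad and angle between jar's own z axis and vertical below 0.05 rad and distance of jar from where it was at the start of the episode below 0.01 m and velocity of joint swing between -0.05 and 0.05 rad/s); the robot touches nothing.
It fails at once if the jar is tipped or lifted out of its ring (angle between jar's own z axis and vertical above 0.3 rad or distance of jar from where it was at the start of the episode above 0.03 m).
It fails at once if a bystander is shoved more than 40 mm (distance of any of hammer, screwdriver, brush, sander, tin from where it was at the start of the episode above 0.04 m).
It also fails if it takes over 72 s, if anything falls off the work surface, if the arm or the gripper's body presses on something with over 40 N, if the wrist force passes 120 N, or if a joint passes its speed limit or range.

## Working session

There is one attempt and no reset: what is moved stays moved. The work goes in short steps, Python scripts to look and compute and a tool call to move; the robot and the scene stay as the last step left them, time stands still between calls to the robot, and variables do not carry over. Pictures are saved under pics/ and viewed, at most 10 in all, crops included, and the job is handed in when it is done.

Besides the shell and the picture viewer there is one more tool, called after "Call:" as a command line: name --pt "numbers of a row" for each row, then --argument value for the rest. move_arm: Moves the arm, as the interface text tells. Its arguments: {"type":"object","properties":{"rows":{"type":"array","items":{"type":"array","items":{"type":"number"}}},"newtons":{"type":"number"}},"required":["rows"]}

```bash
ls; mkdir -p pics; python3 - <<'E'
from cell import monitor, vision
import cv2,numpy as np
print(monitor.observe())
for n in ("scene","side","wrist"):
    im=vision.read_camera(n); cv2.imwrite(f"pics/{n}0.png",im[:,:,::-1])
    c=vision.get_calibration(n); print(n,{k:np.round(v,4).tolist() for k,v in c.items()})
E
```

```text
pics
{'time': 0.0, 'qpos': array([-1.47100217e+00,  3.42764638e-01,  1.52500140e+00,  1.30956530e-05,
        1.27539710e+00, -1.45986093e-01]), 'qvel': array([-0.00015741,  0.00129665, -0.00224002,  0.00106877,  0.00149788,
        0.00083683]), 'joint_efforts': array([ 1.17739437e-03, -4.31246495e+01, -2.44222856e+01,  7.18026306e-02,
        5.59141603e-02, -1.36496360e-04]), 'tool_pos': array([ 0.12772802, -0.50877178,  0.19962869]), 'tool_rot': array([-3.14004069e+00, -2.40844813e-04,  2.45776243e-01]), 'contact_force': array([0.73630956, 1.39782655, 0.12506597]), 'torque': array([-0.01095418,  0.01555038, -0.02563754]), 'grip_force': 0.0, 'opening': 0.09160715980112223}
scene {'K': [[470.4325, 0.0, 322.9185], [0.0, 470.4325, 238.8503], [0.0, 0.0, 1.0]], 'k1': -0.0822, 'T': [[-0.6525, -0.518, 0.5531, 1.1659], [0.7577, -0.434, 0.4874, 0.5759], [-0.0124, 0.7371, 0.6757, 0.9103], [0.0, 0.0, 0.0, 1.0]]}
side {'K': [[569.7262, 0.0, 327.8994], [0.0, 569.7262, 242.8084], [0.0, 0.0, 1.0]], 'k1': -0.0939, 'T': [[0.8814, 0.2205, -0.4178, -0.0083], [-0.4717, 0.458, -0.7535, -0.9775], [0.0252, 0.8612, 0.5077, 0.7928], [0.0, 0.0, 0.0, 1.0]]}
wrist {'K': [[395.7007, 0.0, 323.1365], [0.0, 395.7007, 247.1834], [0.0, 0.0, 1.0]], 'k1': -0.0813, 'mount': [[-0.0009, 0.964, 0.266, 0.0707], [1.0, 0.0009, -0.0002, -0.0007], [-0.0004, 0.266, -0.964, -0.1851], [0.0, 0.0, 0.0, 1.0]]}
```

View pics/scene0.png

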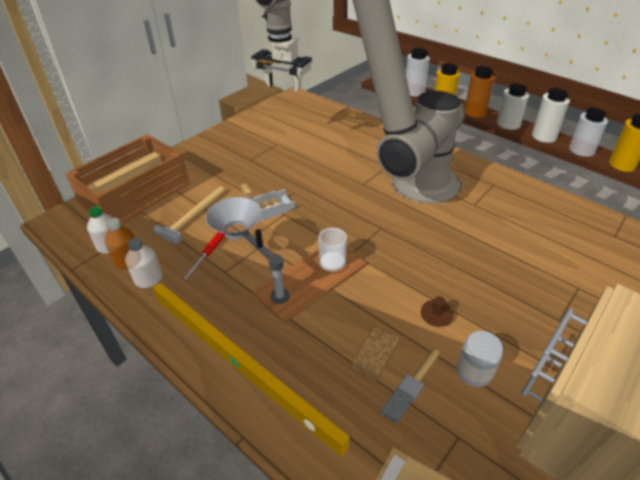

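View pics/side0.png

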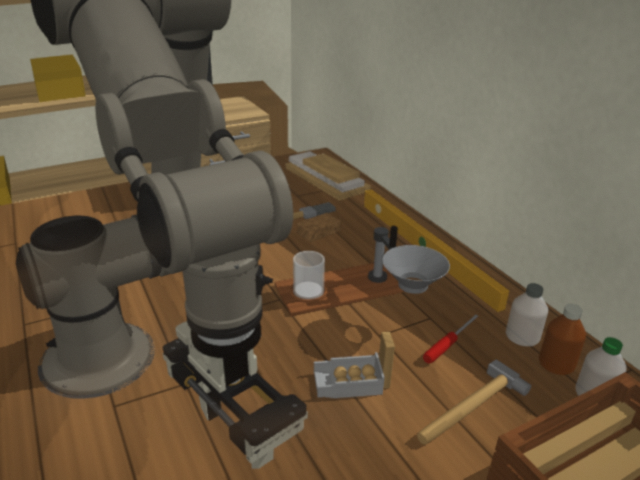

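```bash
cat > h.py <<'E'
import numpy as np, cv2
from cell import monitor, vision
from scipy.spatial.transform import Rotation as R
from scipy.optimize import least_squares
def cam(n,state=None):
    c=vision.get_calibration(n)
    if n=="wrist":
        s=state or monitor.observe(); T=np.eye(4); T[:3,:3]=R.from_euler('xyz',s['tool_rot']).as_matrix(); T[:3,3]=s['tool_pos']
        c=dict(c,T=T@c['mount'])
    return c
def ray(c,uv):
    p=cv2.undistortPoints(np.array([[uv]],float),c['K'],np.array([c['k1'],0,0,0.]))[0,0]
    return c['T'][:3,3],c['T'][:3,:3]@np.array([p[0],-p[1],-1])
def onz(c,uv,z):
    o,d=ray(c,uv); return o+d*(z-o[2])/d[2]
def proj(c,P):
    q=(np.asarray(P,float)-c['T'][:3,3])@c['T'][:3,:3]; q=q*[1,-1,-1]
    return cv2.projectPoints(q.reshape(-1,1,3),np.zeros(3),np.zeros(3),c['K'],np.array([c['k1'],0,0,0.]))[0][:,0]
E
python3 - <<'E'
import cv2
a=cv2.imread("pics/scene0.png");b=cv2.imread("pics/side0.png")
cv2.imwrite("pics/scA.png",cv2.resize(a[170:350,200:470],None,fx=2.96,fy=2.96,interpolation=2))
cv2.imwrite("pics/sdA.png",cv2.resize(b[215:415,265:465],None,fx=3,fy=3,interpolation=2))
E
```

```text
(no output)
```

View pics/scA.png

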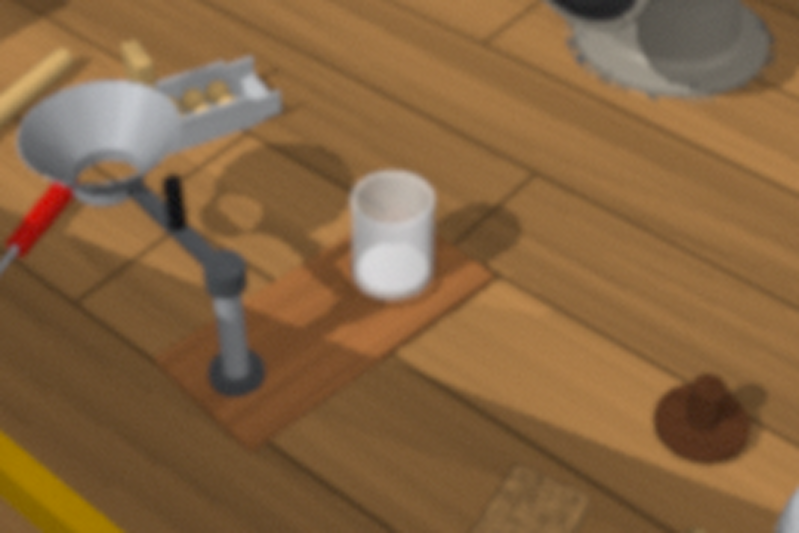

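View pics/sdA.png

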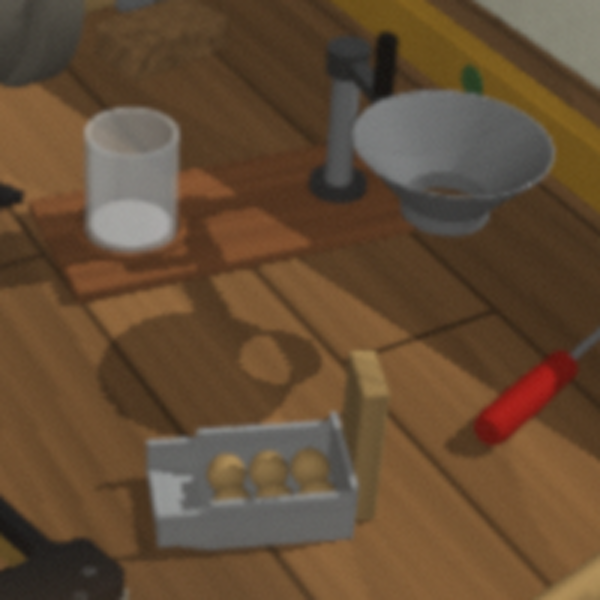

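```bash
python3 - <<'E'
from h import *
sc,sd=cam("scene"),cam("side")
S=lambda u,v:(u/2.96+200-.33,v/2.96+170-.33); D=lambda u,v:(u/3+265-.33,v/3+215-.33)
pts={"jar":(S(393,197),D(132,133),.102),"hub":(S(225,258),D(349,48),.144),"knob":(S(172,180),D(386,38),.188),"fun":(S(101,137),D(453,143),.166),"grip":(S(136,48),D(368,371),.108),"lidknob":(S(708,383),None,.062),"liddisc":(S(702,418),None,.02),"jarfloor":(S(393,272),D(131,225),.016)}
P={}
for k,(a,b,z) in pts.items():
    p=onz(sc,a,z); q=onz(sd,b,z) if b else p; P[k]=(p+q)/2
    print(k,np.round(p,4),np.round(q,4))
h=P['hub'];j=P['jar'];f=P['fun'];kn=P['knob']
ang=lambda d:np.arctan2(d[1],d[0])
print("hub-jar",np.linalg.norm((h-j)[:2]),"dir",ang(j-h),"fun",np.linalg.norm((f-h)[:2]),ang(f-h)-ang(j-h),"knob",np.linalg.norm((kn-h)[:2]),ang(kn-h)-ang(j-h))
# scoop corners at side view
for n,(u,v),z in [("gripbotR",(372,518),0),("frontfar top",(148,441),.038),("backnear bottom",(352,537),0),("front near bottom",(160,545),0)]:
    print(n,np.round(onz(sd,D(u,v),z),4))
for n,(u,v),z in [("front near",(253,60),.038),("front far",(280,98),.038)]:print(n,np.round(onz(sc,S(u,v),z),4))
E
```

```text
jar [0.481 0.005 0.102] [0.4864 0.0027 0.102 ]
hub [ 0.6557 -0.0206  0.144 ] [ 0.664  -0.0194  0.144 ]
knob [ 0.6501 -0.0802  0.188 ] [ 0.6514 -0.0835  0.188 ]
fun [ 0.6352 -0.1862  0.166 ] [ 0.6336 -0.1963  0.166 ]
grip [ 0.4808 -0.3229  0.108 ] [ 0.4899 -0.317   0.108 ]
lidknob [0.4551 0.3089 0.062 ] [0.4551 0.3089 0.062 ]
liddisc [0.4553 0.311  0.02  ] [0.4553 0.311  0.02  ]
jarfloor [0.4855 0.0089 0.016 ] [0.4867 0.0037 0.016 ]
hub-jar 0.17781049428031281 dir 3.007176849570297 fun 0.17314559327140375 -4.725774263464234 knob 0.06249464365317864 -4.724777703309554
gripbotR [ 0.4904 -0.3371  0.    ]
frontfar top [ 0.3752 -0.2443  0.038 ]
backnear bottom [ 0.4697 -0.3454  0.    ]
front near bottom [ 0.3577 -0.2963  0.    ]
front near [ 0.3568 -0.29    0.038 ]
front far [ 0.3856 -0.2238  0.038 ]
```

Call:
move_arm --pt "38 31 5 0.098 -1" --pt "38 31 5 0.098 -1" --pt "38 31 5 0.098 -1" --pt "38 31 5 0.098 -1" --pt "38 31 5 0.098 -1" --pt "38 31 5 0.098 -1" --pt "38 31 5 0.098 -1" --pt "38 31 5 0.098 -1" --pt "38 31 5 0.098 -1" --pt "38 31 5 0.098 -1" --pt "38 31 5 0.098 -1" --pt "38 31 5 0.098 -1" --newtons 8

```text
time: 1.35
tool_pos: [0.585, -0.1356, 0.2603]
tool_rot: [-3.141, 0.0, 1.426]
contact_force: [1.2, -0.9, -0.3]
opening: 0.0918
grip_force: 0.0
```

```bash
python3 - <<'E'
from h import *
s=monitor.observe(); im=vision.read_camera("wrist"); cv2.imwrite("pics/w1.png",im[:,:,::-1])
import pickle; pickle.dump(s,open("w1.pkl","wb"))
c=cam("wrist",s); print(s['time'],s['tool_pos'],s['tool_rot'])
print(proj(c,[[.6507,-.082,.188],[.66,-.020,.144],[.634,-.19,.166],[.484,.005,.102]]))
E
```

```text
1.35 [ 0.58499785 -0.13555845  0.26031115] [-3.14133817e+00  7.27052016e-05  1.42604496e+00]
[[414.42155664 153.94767458]
 [405.14679313  62.70706795]
 [398.41418607 299.46801987]
 [178.52356171  74.72660048]]
```

View pics/w1.png

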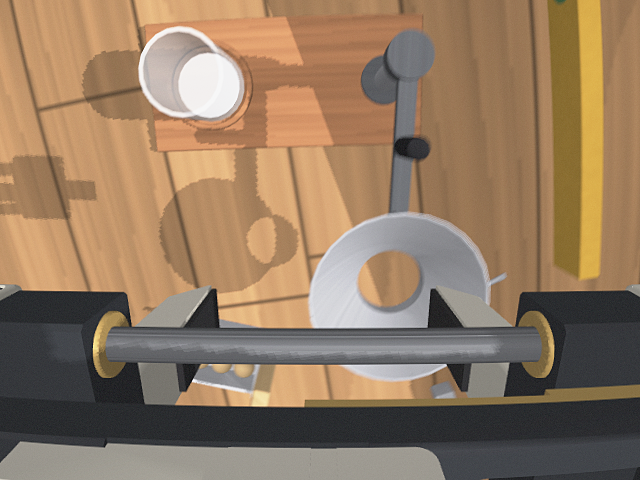

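```bash
python3 - <<'E'
from h import *
import pickle
c=cam("wrist",pickle.load(open("w1.pkl","rb")))
P={k:onz(c,uv,z) for k,uv,z in [("knob",(417,148),.188),("hub",(410,56),.144),("fun",(400,297),.166),("jar",(183,72),.102),("ring",(212,87),.018)]}
for k,p in P.items(): print(k,np.round(p,4))
ang=lambda d:np.arctan2(d[1],d[0])
h=P["hub"];j=P["jar"]
for k in P: print(k,np.linalg.norm((P[k]-h)[:2]),ang(P[k]-h))
E
```

```text
knob [ 0.6527 -0.0785  0.188 ]
hub [ 0.6639 -0.0159  0.144 ]
fun [ 0.6354 -0.1882  0.166 ]
jar [0.4882 0.0065 0.102 ]
ring [0.489  0.0043 0.018 ]
knob 0.06360119218938243 -1.7486987250938335
hub 0.0 0.0
fun 0.17459129778385957 -1.735096293814445
jar 0.17719548212321617 3.015004262643029
ring 0.17615477358398943 3.0266151839134126
```

Call:
move_arm --pt "34 28 0 -0.01 -1" --pt "33 28 0 0 -1" --pt "0 0 -40 0 -1" --pt "0 0 -40 0 -1" --pt "0 0 -30 0 -1" --pt "0 0 0 0 1" --pt "0 0 0 0 1" --pt "0 0 0 0 1" --pt "0 0 0 0 1" --pt "0 0 0 0 1" --pt "0 0 0 0 1" --pt "0 0 0 0 1" --newtons 10

```text
time: 2.6
tool_pos: [0.6509, -0.0813, 0.1508]
tool_rot: [3.141, 0.0, 1.412]
contact_force: [0.7, 0.2, -0.2]
opening: 0.0404
grip_force: 0.0
```

```bash
python3 - <<'E'
import numpy as np
h=np.array([.662,-.018]);a0=-1.735+2*np.pi-.005;p=.065*np.array([np.cos(a0),np.sin(a0)])
n=12; at=3.01-.03
for i in range(1,n+1):
    a=a0+(at-a0)*i/n; q=.065*np.array([np.cos(a),np.sin(a)]); print(np.round((q-p)*1000,1),round((at-a0)/n,3)); p=q
E
```

```text
[-8.2  2. ] -0.13
[-7.9  3. ] -0.13
[-7.4  4. ] -0.13
[-6.9  5. ] -0.13
[-6.2  5.8] -0.13
[-5.4  6.6] -0.13
[-4.5  7.2] -0.13
[-3.5  7.7] -0.13
[-2.5  8.1] -0.13
[-1.4  8.3] -0.13
[-0.3  8.5] -0.13
[0.8 8.4] -0.13
```

Call:
move_arm --pt "0 0 0 0 1" --pt "0 0 0 0 1" --pt "0 0 0 0 1" --pt "0 0 0 0 1" --pt "0 0 0 0 1"

```text
time: 3.1
tool_pos: [0.651, -0.0814, 0.1504]
tool_rot: [3.141, 0.0, 1.412]
contact_force: [1.5, -1.4, -0.7]
opening: 0.0155
grip_force: 10.0
```

Call:
move_arm --pt "-8 2 0 -0.13 1" --pt "-8 3 0 -0.13 1" --pt "-7 4 0 -0.13 1" --pt "-7 5 0 -0.13 1" --pt "-6 6 0 -0.13 1" --pt "-5.5 6.5 0 -0.13 1" --pt "-4.5 7 0 -0.13 1" --pt "-3.5 8 0 -0.13 1" --pt "-2.5 8 0 -0.13 1" --pt "-1.5 8.5 0 -0.13 1" --pt "0 8.5 0 -0.13 1" --pt "1 8.5 0 -0.13 1"

```text
time: 4.3
tool_pos: [0.5987, -0.0071, 0.1504]
tool_rot: [3.139, -0.001, -0.153]
contact_force: [1.7, -20.8, -1.9]
opening: 0.0168
grip_force: 10.1
```

Call:
move_arm --pt "0 -1 0 0 0" --pt "0 0 0 0 -1" --pt "0 0 0 0 -1" --pt "0 0 15 0 -1" --pt "0 0 40 0 -1" --pt "-26 -40 30 -0.04 -1" --pt "-26 -40 5 -0.04 -1" --pt "-26 -40 0 -0.04 -1" --pt "-26 -40 0 -0.04 -1" --pt "-26 -40 0 -0.04 -1" --pt "-26 -40 0 -0.04 -1" --pt "-26 -40 0 -0.04 -1"

```text
time: 5.5
tool_pos: [0.4178, -0.284, 0.2372]
tool_rot: [-3.141, -0.0, -0.429]
contact_force: [0.3, 0.4, 0.2]
opening: 0.0915
grip_force: 0.0
```

```bash
python3 - <<'E'
from h import *
import pickle
s=monitor.observe(); im=vision.read_camera("wrist"); cv2.imwrite("pics/w2.png",im[:,:,::-1])
pickle.dump(s,open("w2.pkl","wb"))
im=vision.read_camera("scene"); cv2.imwrite("pics/scene2.png",im[:,:,::-1])
c=cam("wrist",s); print(s['time'],s['tool_pos'],s['tool_rot'])
print(proj(c,[[.485,-.32,.108],[.365,-.264,.011]]))
E
```

```text
5.5 [ 0.41782071 -0.28395634  0.23721407] [-3.14145829e+00 -3.62405151e-04 -4.28991736e-01]
[[329.31565151 131.27395471]
 [326.62428275 259.13877685]]
```

View pics/w2.png

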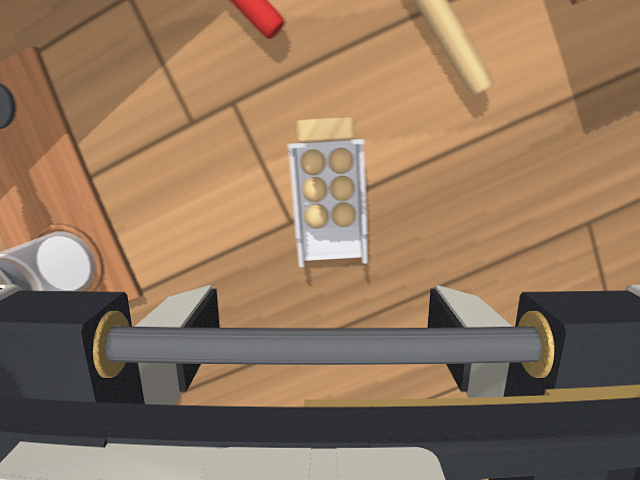

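```bash
python3 - <<'E'
from h import *
import pickle
c=cam("wrist",pickle.load(open("w2.pkl","rb")))
g=onz(c,(325.5,128),.108); a=onz(c,(302,264),.038);b=onz(c,(365,262),.038); l=(a+b)/2
e1=onz(c,(297,121),.108);e2=onz(c,(354,118),.108)
d=g-l; print(g,l,np.linalg.norm(d[:2]),np.arctan2(d[1],d[0]),np.linalg.norm(a-b), np.linalg.norm(e1-e2), np.arctan2(*(e2-e1)[[1,0]])+np.pi/2, np.arctan2(*(b-a)[[1,0]])+np.pi/2)
E
```

```text
[ 0.48843946 -0.31835201  0.108     ] [ 0.36599517 -0.27187697  0.038     ] 0.13096768383303042 -0.362763033219729 0.0642387331475432 0.04354552248544555 -0.3785635031182908 -0.39690460787939674
```

Call:
move_arm --pt "35 -17 0 0.05 -1" --pt "35 -17 -10 0 -1" --pt "0 0 -50 0 -1" --pt "0 0 -50 0 -1" --pt "0 0 -40 0 0" --pt "0 0 -29 0 0" --pt "0 0 0 0 1" --pt "0 0 0 0 1" --pt "0 0 0 0 1" --pt "0 0 0 0 1" --pt "0 0 0 0 1" --newtons 60

```text
time: 6.7
tool_pos: [0.4902, -0.3174, 0.0598]
tool_rot: [3.141, -0.003, -0.378]
contact_force: [0.9, 0.6, 4.6]
opening: 0.0438
grip_force: 60.0
```

Call:
move_arm --pt "0 0 0 0 1" --pt "0 0 0 0 1" --pt "0 0 5 0 1" --pt "0 0 10 0 1" --pt "0 0 15 0 1" --pt "0 0 10 0 1" --pt "0 0 0 0 1" --pt "0 0 0 0 1"

```text
time: 7.5
tool_pos: [0.4891, -0.3167, 0.0979]
tool_rot: [3.142, 0.0, -0.378]
contact_force: [0.2, 0.1, -2.4]
opening: 0.0435
grip_force: 60.0
```

```bash
python3 - <<'E'
from h import *
s=monitor.observe(); print(s['contact_force'],s['torque'],s['opening'],s['tool_pos'],s['tool_rot'])
b=vision.read_camera("side")[:,:,::-1]; cv2.imwrite("pics/side3.png",b)
w=vision.read_camera("wrist")[:,:,::-1]; cv2.imwrite("pics/w3.png",w)
cv2.imwrite("pics/c3.png",np.hstack([cv2.resize(b[140:440,250:550],(400,400)),cv2.resize(w[80:380,170:470],(400,400))]))
E
```

```text
[ 0.19321599  0.14477876 -2.38558719] [ 0.01924071 -0.08041932  0.03679993] 0.04349432529650805 [ 0.48908586 -0.31665598  0.09792683] [ 3.14150199e+00  8.06852688e-06 -3.78226602e-01]
```

View pics/c3.png

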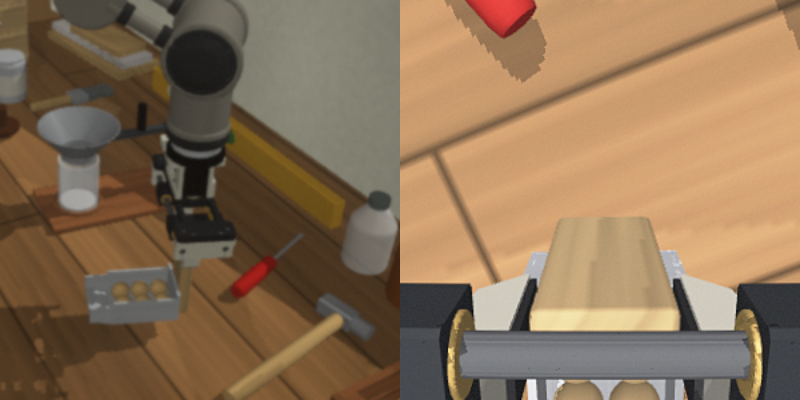

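Call:
move_arm --pt "0 0 5 0 1" --pt "0 0 10 0 1" --pt "0 0 15 0 1" --pt "0 0 20 -0.02 1" --pt "0 5 22 -0.04 1" --pt "2 8 24 -0.05 1" --pt "3 12 24 -0.06 1" --pt "4 16 24 -0.07 1" --pt "5 20 20 -0.07 1" --pt "5 22 16 -0.07 1" --pt "5 24 12 -0.07 1" --pt "5 24 8 -0.07 1"

```text
time: 8.8
tool_pos: [0.5185, -0.185, 0.2999]
tool_rot: [-3.141, -0.002, -0.901]
contact_force: [-0.2, 0.7, -2.8]
opening: 0.0437
grip_force: 60.0
```

Call:
move_arm --pt "5 24 2 -0.07 1" --pt "5 22 0 -0.06 1" --pt "4 19 0 -0.04 1" --pt "3 14 0 -0.02 1" --pt "1 9 0 -0.01 1" --pt "0 5 0 0 1" --pt "0 0 0 0 1" --pt "0 0 0 0 1"

```text
time: 9.6
tool_pos: [0.5361, -0.0933, 0.3001]
tool_rot: [3.141, -0.0, -1.098]
contact_force: [0.6, -0.8, -3.6]
opening: 0.0433
grip_force: 60.0
```

```bash
cat >> h.py <<'E'
def tilt_rows(s,ths,gh=.079):
    c=cam("wrist",s); out=[]
    T=np.eye(4); Rm=R.from_euler('xyz',s['tool_rot']).as_matrix(); p=s['tool_pos']-.019*Rm[:,2]
    for t in np.radians(ths):
        b,u=.009,.108-gh
        out.append(proj(c,p+Rm[:,0]*(b*np.cos(t)+u*np.sin(t))-Rm[:,2]*(u*np.cos(t)-b*np.sin(t)))[0][1])
    return out
def look(name):
    s=monitor.observe(); w=vision.read_camera("wrist")[:,:,::-1]; cv2.imwrite(f"pics/w{name}.png",w)
    for n in("side","scene"): cv2.imwrite(f"pics/{n}{name}.png",vision.read_camera(n)[:,:,::-1])
    print("t",s['time'],"pos",s['tool_pos'],"F",np.round(s['contact_force'],2),"M",np.round(s['torque'],3))
    return s,w
E
python3 - <<'E'
from h import *
s,w=look("4")
print(np.round(tilt_rows(s,[0,10,20,30,40,50])))
for r in range(140,290,3): print(r,w[r,322].tolist(),end=' ')
E
```

```text
t 9.6 pos [ 0.53607971 -0.0932669   0.30006978] F [ 0.63 -0.84 -3.56] M [-0.081 -0.044 -0.028]
[308. 294. 280. 268. 257. 247.]
140 [127, 179, 227] 143 [128, 181, 227] 146 [125, 176, 222] 149 [126, 175, 221] 152 [120, 170, 218] 155 [119, 165, 215] 158 [116, 162, 209] 161 [96, 134, 177] 164 [80, 111, 143] 167 [84, 115, 146] 170 [107, 148, 196] 173 [125, 176, 225] 176 [131, 183, 229] 179 [132, 189, 232] 182 [136, 189, 233] 185 [133, 187, 231] 188 [133, 184, 229] 191 [127, 178, 226] 194 [128, 179, 226] 197 [126, 177, 225] 200 [123, 174, 223] 203 [130, 181, 227] 206 [127, 179, 225] 209 [126, 177, 224] 212 [127, 181, 226] 215 [130, 180, 226] 218 [130, 184, 229] 221 [131, 187, 231] 224 [110, 154, 205] 227 [109, 156, 224] 230 [117, 168, 229] 233 [117, 168, 232] 236 [116, 166, 229] 239 [111, 157, 221] 242 [113, 160, 224] 245 [108, 146, 173] 248 [110, 147, 173] 251 [110, 147, 175] 254 [111, 149, 174] 257 [111, 148, 175] 260 [113, 148, 175] 263 [111, 149, 177] 266 [117, 156, 182] 269 [112, 152, 178] 272 [111, 149, 179] 275 [112, 154, 179] 278 [114, 153, 181] 281 [114, 153, 181] 284 [113, 153, 181] 287 [116, 153, 183]
```

```bash
cat >> h.py <<'E'
def tilt(s,w):
    p=w[:,312:333].mean(axis=(1,2)); rows=tilt_rows(s,np.arange(-5,75,1))
    g=np.diff(cv2.GaussianBlur(p.reshape(-1,1),(1,5),0)[:,0]); lo=225; 
    k=lo+np.argsort(-g[lo:325])[:3]
    for i in k: print("edge",i,round(g[i],1),"tilt",int(np.arange(-5,75,1)[np.argmin(np.abs(np.array(rows)-i-.5))]),end=' | ')
    print()
E
python3 - <<'E'
from h import *
w=cv2.imread("pics/w4.png"); tilt(monitor.observe(),w)
E
```

```text
edge 311 12.7 tilt -2 | edge 310 11.5 tilt -2 | edge 312 11.0 tilt -3 |
```

Call:
move_arm --pt "0 0 0 0 1" --pt "0 0 0 0 1" --newtons 30

```text
time: 9.95
tool_pos: [0.5362, -0.093, 0.2999]
tool_rot: [3.141, 0.0, -1.099]
contact_force: [0.5, 0.4, -3.6]
opening: 0.0439
grip_force: 30.0
```

```bash
python3 - <<'E'
from h import *
s,w=look("5"); tilt(s,w)
E
```

```text
t 9.95 pos [ 0.53616287 -0.09301351  0.29990086] F [ 0.49  0.4  -3.6 ] M [ 0.036 -0.068 -0.037]
edge 311 12.7 tilt -2 | edge 310 11.4 tilt -2 | edge 312 11.0 tilt -3 |
```

Call:
move_arm --pt "0 0 0 0 1" --pt "0 0 0 0 1" --newtons 18

```text
time: 10.3
tool_pos: [0.5362, -0.0927, 0.2999]
tool_rot: [3.142, 0.0, -1.098]
contact_force: [-0.2, -0.1, -3.4]
opening: 0.0437
grip_force: 18.0
```

```bash
python3 - <<'E'
from h import *
s,w=look("6"); tilt(s,w)
E
```

```text
t 10.3 pos [ 0.53621522 -0.09271413  0.2999489 ] F [-0.16 -0.12 -3.44] M [ 0.022 -0.052  0.019]
edge 311 12.7 tilt -2 | edge 312 11.2 tilt -3 | edge 310 11.2 tilt -2 |
```

Call:
move_arm --pt "0 0 0 0 1" --pt "0 0 0 0 1" --newtons 13

```text
time: 10.65
tool_pos: [0.5362, -0.0927, 0.3]
tool_rot: [3.142, -0.0, -1.098]
contact_force: [0.3, -0.7, -3.6]
opening: 0.0438
grip_force: 13.0
```

```bash
python3 - <<'E'
from h import *
s,w=look("7"); tilt(s,w)
E
```

```text
t 10.65 pos [ 0.53620817 -0.09273817  0.29996815] F [ 0.29 -0.71 -3.64] M [-0.004 -0.016  0.006]
edge 312 12.0 tilt -3 | edge 311 11.6 tilt -2 | edge 313 9.8 tilt -4 |
```

Call:
move_arm --pt "0 0 0 0 1" --pt "0 0 0 0 1" --newtons 9

```text
time: 11.0
tool_pos: [0.5362, -0.0927, 0.3]
tool_rot: [3.142, 0.0, -1.098]
contact_force: [0.7, 0.1, -3.4]
opening: 0.0438
grip_force: 9.0
```

```bash
python3 - <<'E'
from h import *
s,w=look("8"); tilt(s,w)
E
```

```text
t 11.0 pos [ 0.53620275 -0.09273409  0.29995464] F [ 0.67  0.08 -3.45] M [ 0.027 -0.029 -0.008]
edge 315 9.4 tilt -5 | edge 314 9.4 tilt -4 | edge 316 7.9 tilt -5 |
```

Call:
move_arm --pt "0 0 0 0 1" --newtons 7

```text
time: 11.25
tool_pos: [0.5362, -0.0927, 0.2999]
tool_rot: [3.141, 0.0, -1.098]
contact_force: [-0.2, -0.2, -2.3]
opening: 0.044
grip_force: 7.0
```

```bash
python3 - <<'E'
from h import *
s,w=look("9"); tilt(s,w)
E
```

```text
t 11.25 pos [ 0.53618463 -0.09274166  0.29994936] F [-0.22 -0.19 -2.3 ] M [ 0.051 -0.023 -0.062]
edge 316 8.9 tilt -5 | edge 315 8.3 tilt -5 | edge 317 7.9 tilt -5 |
```

```bash
cat >> h.py <<'E'
def tilt(s,w,show=True):
    c=cam("wrist",s); Rm=R.from_euler('xyz',s['tool_rot']).as_matrix(); p=s['tool_pos']-.019*Rm[:,2]
    ths=np.arange(-3,70,1.); t=np.radians(ths)[:,None]; b=.009
    f=lambda u: proj(c,p+Rm[:,0]*(b*np.cos(t)-u*np.sin(t))-Rm[:,2]*(u*np.cos(t)+b*np.sin(t)))[:,1]
    pb=f(-.079); pt=f(.029)
    q=w[:,312:333,2].mean(axis=1); g=np.diff(cv2.GaussianBlur(q.reshape(-1,1),(1,5),0)[:,0])
    for i in np.argsort(g[20:300])[:4]+20: print("bot",i,round(g[i],1),ths[np.argmin(abs(pb-i-.5))],end=' | ')
    for i in np.argsort(-g[280:324])[:1]+280: print("top",i,round(g[i],1),ths[np.argmin(abs(pt-i-.5))])
E
python3 - <<'E'
from h import *
s=monitor.observe()
for k in "46789": tilt(s,cv2.imread(f"pics/w{k}.png"))
def balls(n,k):
    im=cv2.imread(f"pics/{n}{k}.png"); return im
E
```

```text
bot 242 -17.0 -2.0 | bot 241 -13.3 -2.0 | bot 243 -9.8 -3.0 | bot 93 -7.1 69.0 | top 310 13.3 2.0
bot 241 -14.5 -2.0 | bot 242 -14.3 -2.0 | bot 240 -7.4 -1.0 | bot 93 -7.2 69.0 | top 311 13.1 2.0
bot 238 -14.2 0.0 | bot 239 -13.2 -1.0 | bot 237 -7.9 0.0 | bot 93 -7.4 69.0 | top 311 12.7 2.0
bot 93 -7.3 69.0 | bot 92 -6.9 69.0 | bot 94 -5.8 69.0 | bot 222 -5.1 8.0 | top 314 9.1 4.0
bot 93 -7.3 69.0 | bot 215 -7.2 11.0 | bot 92 -7.0 69.0 | bot 214 -6.5 12.0 | top 315 7.9 5.0
```

Call:
move_arm --pt "0 0 0 0 1" --newtons 6

```text
time: 11.5
tool_pos: [0.5362, -0.0927, 0.3]
tool_rot: [3.141, 0.0, -1.098]
contact_force: [0.2, -0.1, -2.8]
opening: 0.044
grip_force: 6.0
```

```bash
python3 - <<'E'
from h import *
s,w=look("10"); tilt(s,w)
E
```

```text
t 11.5 pos [ 0.53618842 -0.09271078  0.2999591 ] F [ 0.16 -0.07 -2.77] M [0.073 0.042 0.04 ]
bot 93 -7.4 69.0 | bot 92 -7.0 69.0 | bot 94 -5.9 69.0 | bot 91 -5.2 69.0 | top 318 6.4 7.0
```

Call:
move_arm --pt "0 0 0 0 1" --newtons 5

```text
time: 11.75
tool_pos: [0.5362, -0.0927, 0.3]
tool_rot: [3.142, 0.0, -1.098]
contact_force: [0.4, -0.4, -3.7]
opening: 0.0443
grip_force: 5.0
```

```bash
python3 - <<'E'
from h import *
s,w=look("11"); tilt(s,w)
b=cv2.imread("pics/side11.png"); a=cv2.imread("pics/scene11.png")
cv2.imwrite("pics/c11.png",np.hstack([cv2.resize(b[60:360,230:530],(400,400)),cv2.resize(a[130:330,230:430],(400,400))]))
E
```

```text
t 11.75 pos [ 0.53620737 -0.09270706  0.29995013] F [ 0.42 -0.41 -3.68] M [ 0.06  -0.031 -0.007]
bot 93 -7.4 69.0 | bot 92 -7.2 69.0 | bot 94 -5.8 69.0 | bot 91 -5.2 69.0 | top 319 5.7 8.0
```

View pics/c11.png

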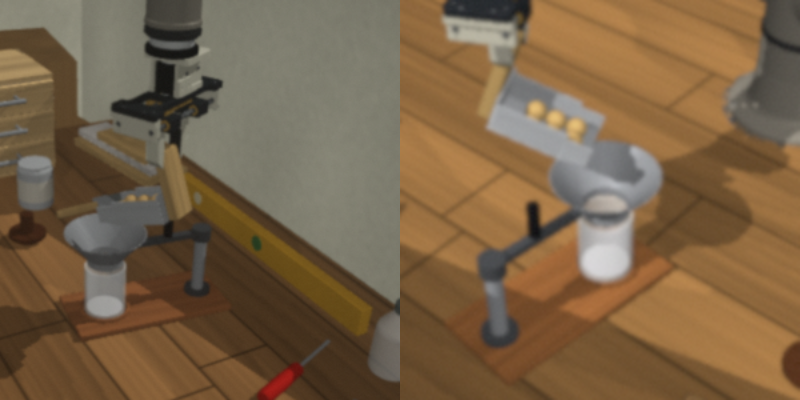

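```bash
cat >> h.py <<'E'
def balls(k):
    a=cv2.imread(f"pics/scene{k}.png")
    for n,r in (("scoop",(160,205,280,340)),("jar",(228,275,317,350))):
        h=a[r[0]:r[1],r[2]:r[3]].astype(int); m=(h[...,2]>190)&(h[...,2]-h[...,0]>70); print(n,m.sum(),end=' ')
    print()
E
python3 -c "
from h import *
balls(4);balls(11)"
```

```text
scoop 127 jar 0 
scoop 129 jar 0
```

Call:
move_arm --pt "0 0 0 0 1" --newtons 4.3

```text
time: 12.0
tool_pos: [0.5362, -0.0927, 0.3]
tool_rot: [3.141, 0.0, -1.098]
contact_force: [-0.3, -0.1, -2.7]
opening: 0.0437
grip_force: 4.3
```

```bash
python3 - <<'E'
from h import *
s,w=look("12"); tilt(s,w); balls(12)
E
```

```text
t 12.0 pos [ 0.53618816 -0.09269227  0.29995134] F [-0.27 -0.05 -2.74] M [ 0.11  -0.007  0.007]
bot 93 -7.4 69.0 | bot 92 -7.1 69.0 | bot 94 -5.8 69.0 | bot 91 -5.3 69.0 | top 320 3.7 9.0
scoop 106 jar 0
```

Call:
move_arm --pt "0 0 0 0 1" --pt "0 0 0 0 1" --newtons 3.7

```text
time: 12.35
tool_pos: [0.5362, -0.0927, 0.3]
tool_rot: [-3.142, -0.0, -1.098]
contact_force: [-0.4, 0.3, -2.1]
opening: 0.0438
grip_force: 3.7
```

```bash
python3 - <<'E'
from h import *
s,w=look("13"); tilt(s,w); balls(13)
E
```

```text
t 12.35 pos [ 0.53622354 -0.09271425  0.30003609] F [-0.36  0.33 -2.08] M [ 0.181 -0.015  0.019]
bot 93 -7.3 69.0 | bot 92 -7.1 69.0 | bot 94 -5.8 69.0 | bot 91 -5.2 69.0 | top 322 3.0 10.0
scoop 0 jar 0
```

```bash
python3 - <<'E'
from h import *
for k in (11,12,13):
    a=cv2.imread(f"pics/scene{k}.png"); b=cv2.imread(f"pics/side{k}.png"); 
    print(k,a[240:272,320:348].reshape(-1,3).mean(0), a[205:225,315:355].reshape(-1,3).mean(0), b[255:300,295:325].reshape(-1,3).mean(0))
b=cv2.imread("pics/side13.png"); a=cv2.imread("pics/scene13.png")
cv2.imwrite("pics/c13.png",np.hstack([cv2.resize(b[180:320,250:390],(400,400)),cv2.resize(a[160:290,270:400],(400,400))]))
E
```

```text
11 [162.79241071 168.27790179 177.08258929] [142.285   139.73125 138.39125] [113.37703704 118.59925926 123.59037037]
12 [162.78683036 168.23214286 177.01227679] [125.99    135.90375 142.4675 ] [113.32962963 118.55703704 123.54888889]
13 [148.90401786 158.43303571 169.04241071] [145.78625 143.07375 141.735  ] [104.39481481 112.38814815 118.94888889]
```

View pics/c13.png

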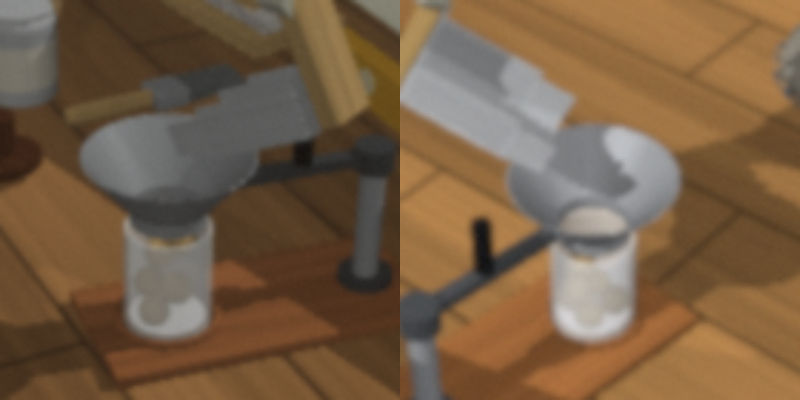

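Call:
move_arm --pt "0 0 0 0 1" --pt "0 0 0 0 1" --pt "0 0 0 0 1" --pt "0 0 0 0 1" --newtons 3.7

```text
time: 12.9
tool_pos: [0.5362, -0.0927, 0.3]
tool_rot: [3.142, -0.0, -1.098]
contact_force: [0.0, -0.1, -2.9]
opening: 0.0438
grip_force: 3.7
```

```bash
python3 - <<'E'
from h import *
s,w=look("14"); balls(14)
F=[monitor.observe()['contact_force'][2] for _ in range(5)]; print(F)
for k in (13,14):
    a=cv2.imread(f"pics/scene{k}.png"); b=cv2.imread(f"pics/side{k}.png"); 
    print(k,a[240:272,320:348].reshape(-1,3).mean(0), a[205:225,315:355].reshape(-1,3).mean(0), b[255:300,295:325].reshape(-1,3).mean(0))
a=cv2.imread("pics/scene14.png").astype(int);b=cv2.imread("pics/scene13.png").astype(int)
m=abs(a-b).sum(2)>40; ys,xs=np.nonzero(m); print("scene changed",m.sum(), (xs.min(),xs.max(),ys.min(),ys.max()) if m.any() else "")
h=np.where((a[...,2]>150)&(a[...,2]-a[...,0]>60),1,0)
for r in range(228,276,2): print(r,''.join(f"{int(v):4d}" for v in (a[r,316:352:2,2]-a[r,316:352:2,0])))
E
```

```text
t 12.9 pos [ 0.53622462 -0.09271989  0.2999559 ] F [ 0.03 -0.08 -2.92] M [ 0.102 -0.028 -0.033]
scoop 0 jar 0 
[np.float64(-3.0187230874830147), np.float64(-3.0187230874830147), np.float64(-3.0187230874830147), np.float64(-3.0187230874830147), np.float64(-3.0187230874830147)]
13 [148.90401786 158.43303571 169.04241071] [145.78625 143.07375 141.735  ] [104.39481481 112.38814815 118.94888889]
14 [148.8984375  158.37165179 168.97879464] [145.77875 143.07    141.73125] [103.92962963 111.28592593 117.42222222]
scene changed 10 (np.int64(285), np.int64(291), np.int64(201), np.int64(204))
228   -4  -4  -2  -1  -1   6  13  14  16  16  15   6   1  -3  -3  -4  -5  -5
230   -3  -6  -3   0  12  16  18  20  20  19  20  19  14   5  -3  -2  -2  -2
232    7  -4  -1  10  19  21  19  19  18  20  20  19  19  13   1  -3   5  28
234    8  -3  -2  10  15  19  18  18  16  17  16  16  17  11   3  17  50  70
236   -3  -3  -2  -1   0   5   7   8   7   9   6   6   1   0  10  37  82  86
238   -5   3   9   4   0  -2  -4  -2  -3  -3  -2  -3  -3   2  13  33  77  86
240   27  30  17  15   6  -1  -4  -3  -3  -5  -3 
[... 636 characters left out ...]
 75  80
258  101  62  14   8  12  13  14  15  16  13  13  17  19  18  18  37  72  77
260  102  62  13   3   7  10  13  16  18  18  14  14  16  12  13  41  71  75
262  102  70  16   1   1   3  11  16  19  19   9   5   5   5  13  48  73  82
264  102  85  29   6   0   1   8  15  15  15   4   1   3   5  24  69  83  99
266  101  96  54  20   8   3   2   5   8   5   2   2   5  18  55  85  89 104
268   93  85  70  43  23  16  10   7   7   8  10  14  25  55  85  88 102 106
270   79  71  70  69  55  43  31  30  30  34  40  57  73  87  93 106 106 104
272   71  72  73  74  72  72  66  70  78  81  86  92  93 103 108 106 102 100
274   74  75  76  75  76  78  82  94  99 100 102 105 107 107 106 103  96  86
```

Call:
move_arm --pt "-3 6 0 0 1" --pt "3 -6 0 0 1" --pt "-3 6 0 0 1" --pt "3 -6 0 0 1" --pt "-3 6 0 0 1" --pt "0 0 0 0 1" --pt "0 0 0 0 1" --pt "0 0 0 0 1" --newtons 3.7

```text
time: 13.85
tool_pos: [0.5332, -0.0867, 0.3]
tool_rot: [3.142, -0.0, -1.098]
contact_force: [-0.1, 0.2, -1.9]
opening: 0.0439
grip_force: 3.7
```

```bash
python3 - <<'E'
from h import *
s,w=look("15"); balls(15)
b=cv2.imread("pics/side15.png")
p4,p15=(cv2.imread(f"pics/side{k}.png").astype(int) for k in (14,15))
m=abs(p4-p15).sum(2)>40; ys,xs=np.nonzero(m); print("side changed in jar", m[255:300,295:325].sum())
a4,a15=(cv2.imread(f"pics/scene{k}.png").astype(int) for k in (14,15))
print("scene jar", (abs(a4-a15).sum(2)>40)[228:272,317:350].sum())
# wrist: grip back face bounds
w=cv2.imread("pics/w15.png")
for r in range(100,330,6): print(r,w[r,322].tolist(),end=' ')
E
```

```text
t 13.85 pos [ 0.53321331 -0.08669332  0.30000894] F [-0.06  0.24 -1.91] M [0.11  0.025 0.016]
scoop 0 jar 0 
side changed in jar 0
scene jar 0
100 [123, 176, 223] 106 [123, 174, 222] 112 [119, 166, 216] 118 [120, 171, 219] 124 [121, 172, 219] 130 [124, 176, 223] 136 [124, 175, 223] 142 [121, 172, 220] 148 [118, 167, 215] 154 [108, 148, 193] 160 [74, 102, 133] 166 [113, 158, 207] 172 [128, 184, 227] 178 [105, 141, 172] 184 [139, 186, 217] 190 [136, 184, 217] 196 [138, 187, 219] 202 [139, 189, 220] 208 [141, 191, 220] 214 [141, 192, 221] 220 [140, 188, 220] 226 [140, 191, 221] 232 [142, 192, 221] 238 [144, 194, 222] 244 [140, 190, 222] 250 [143, 193, 222] 256 [141, 192, 221] 262 [143, 195, 223] 268 [144, 196, 224] 274 [143, 194, 224] 280 [140, 191, 222] 286 [143, 192, 224] 292 [143, 195, 223] 298 [145, 195, 223] 304 [144, 195, 225] 310 [144, 195, 224] 316 [143, 196, 225] 322 [160, 215, 237] 328 [105, 132, 156]
```

```bash
python3 - <<'E'
from h import *
for k in (13,14,15):
    w=cv2.imread(f"pics/w{k}.png").astype(float)
    q=w[:,312:333,0].mean(axis=1); g=np.diff(q); print(k,[ (i+165,round(g[i+165],1)) for i in np.argsort(-abs(g[165:240]))[:4]])
s=monitor.observe(); c=cam("wrist",s); Rm=R.from_euler('xyz',s['tool_rot']).as_matrix(); p=s['tool_pos']-.019*Rm[:,2]
for th in range(10,60,5):
    t=np.radians(th); b,u=.009,-.079
    print(th,proj(c,p+Rm[:,0]*(b*np.cos(t)-u*np.sin(t))-Rm[:,2]*(u*np.cos(t)+b*np.sin(t)))[0])
E
```

```text
13 [(np.int64(174), np.float64(55.4)), (np.int64(175), np.float64(-11.0)), (np.int64(173), np.float64(-9.1)), (np.int64(172), np.float64(-2.8))]
14 [(np.int64(174), np.float64(53.6)), (np.int64(175), np.float64(-9.8)), (np.int64(173), np.float64(-9.0)), (np.int64(172), np.float64(-3.0))]
15 [(np.int64(178), np.float64(44.9)), (np.int64(177), np.float64(-10.2)), (np.int64(179), np.float64(-4.7)), (np.int64(216), np.float64(1.2))]
10 [322.11418903 218.22280217]
15 [322.09119929 208.42755539]
20 [322.06628236 198.82520053]
25 [322.03937118 189.44554432]
30 [322.01039196 180.32387072]
35 [321.9792654  171.50187795]
40 [321.94590829 163.02872387]
45 [321.91023585 154.96218589]
50 [321.87216472 147.36993572]
55 [321.83161712 140.33092018]
```

Call:
move_arm --pt "0 0 0 0 1" --pt "0 0 10 0 1" --pt "0 -5 15 0 1" --pt "-2 -12 10 0.03 1" --pt "-3 -18 0 0.06 1" --pt "-4 -22 0 0.08 1" --pt "-5 -24 0 0.09 1" --pt "-5 -24 0 0.09 1" --pt "-5 -24 0 0.09 1" --pt "-5 -24 -5 0.08 1" --pt "-4 -22 -15 0.07 1" --pt "-4 -19 -25 0.06 1" --newtons 50

```text
time: 15.2
tool_pos: [0.4968, -0.2826, 0.2918]
tool_rot: [3.14, -0.005, -0.446]
contact_force: [0.8, -0.1, -2.5]
opening: 0.0435
grip_force: 50.0
```

Call:
move_arm --pt "-3 -16 -30 0.04 1" --pt "-2 -12 -35 0.03 1" --pt "-1 -6 -35 0 1" --pt "0 -2 -30 0 1" --pt "0 0 -20 0 1" --pt "0 0 -10 0 1" --pt "0 0 -5 0 1" --pt "0 0 0 0 1"

```text
time: 16.0
tool_pos: [0.4906, -0.3169, 0.1254]
tool_rot: [3.141, -0.001, -0.378]
contact_force: [-0.5, -0.6, -1.8]
opening: 0.0437
grip_force: 50.0
```

```bash
python3 - <<'E'
from h import *
s,w=look("16")
for k in (15,16):
    a=cv2.imread(f"pics/scene{k}.png"); b=cv2.imread(f"pics/side{k}.png")
    print(a[205:225,315:355].reshape(-1,3).mean(0))
E
```

```text
t 16.0 pos [ 0.49056166 -0.31693157  0.12544942] F [-0.45 -0.64 -1.79] M [ 0.079 -0.009 -0.018]
[144.09625 141.53375 140.1675 ]
[169.725   166.44625 164.78875]
```

```bash
python3 - <<'E'
from h import *
b=cv2.imread("pics/side16.png"); a=cv2.imread("pics/scene16.png")
cv2.imwrite("pics/c16.png",np.hstack([cv2.resize(b[170:420,250:500],(400,500),interpolation=2),cv2.resize(a[190:290,280:360],(400,500),interpolation=2)]))
E
```

```text
(no output)
```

View pics/c16.png

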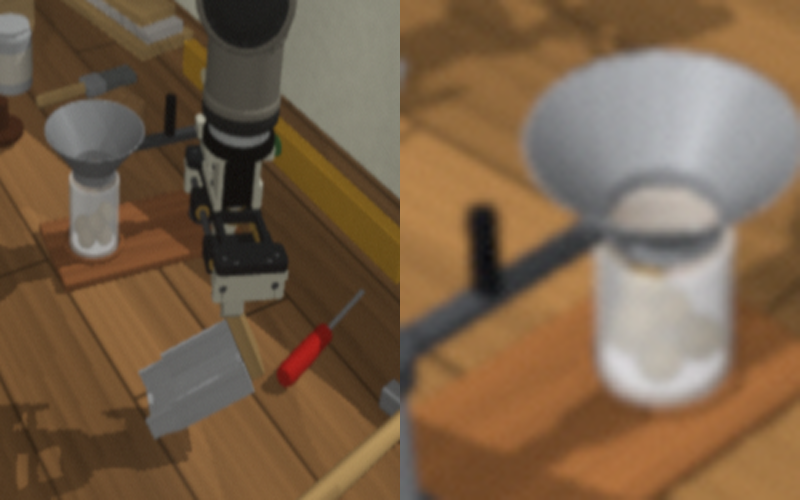

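Call:
move_arm --pt "0 0 -7 0 1" --pt "0 0 -8 0 1" --pt "0 0 -8 0 1" --pt "0 0 -8 0 1" --pt "0 0 -8 0 1" --pt "0 0 -7 0 1" --pt "0 0 -6 0 1" --pt "0 0 -5 0 1" --pt "0 0 -4 0 1" --pt "0 0 -2 0 1" --pt "0 0 0 0 1" --newtons 5

```text
time: 17.25
tool_pos: [0.4898, -0.3165, 0.0614]
tool_rot: [-3.141, 0.001, -0.378]
contact_force: [0.0, -1.2, -0.4]
opening: 0.0018
grip_force: 0.0
```

```bash
python3 - <<'E'
from h import *
s,w=look("17"); tilt(s,w)
E
```

```text
t 17.25 pos [ 0.48980914 -0.31648109  0.06139803] F [ 0.04 -1.22 -0.37] M [-0.007  0.013  0.026]
bot 288 -25.3 -3.0 | bot 289 -17.9 -3.0 | bot 287 -17.5 -3.0 | bot 234 -16.2 2.0 | top 284 2.3 -3.0
```

Call:
move_arm --pt "0 0 10 0 1" --pt "0 0 30 0 1" --pt "0 0 40 0 1" --pt "0 0 45 0 0" --pt "0 0 45 0 -1" --pt "-35 15 5 0 -1" --pt "-35 15 0 0 -1" --pt "0 0 0 0 -1" --pt "0 0 0 0 -1" --pt "0 0 0 0 -1"

```text
time: 18.4
tool_pos: [0.421, -0.2873, 0.2376]
tool_rot: [3.141, -0.002, -0.378]
contact_force: [1.2, 0.5, 0.8]
opening: 0.0517
grip_force: 0.0
```

```bash
python3 - <<'E'
from h import *
import pickle
s,w=look("18"); pickle.dump(s,open("w18.pkl","wb"))
def asc(w,r0,r1,c0,c1,st):
    for r in range(r0,r1,st):
        L=''
        for c in range(c0,c1,st//2):
            b,g,R_=w[r,c].astype(int)
            L+='#' if R_-b<25 and R_>120 else ('.' if R_<110 else ('o' if R_>225 and R_-b<115 else ' '))
        print(f"{r:3d}",L)
asc(cv2.imread("pics/w2.png"),100,280,200,460,6)
asc(w,0,290,140,540,6)
E
```

```text
t 18.4 pos [ 0.42100402 -0.28731236  0.23763462] F [1.16 0.48 0.75] M [ 0.041  0.024 -0.001]
100                                                                                        
106                                                                                        
112                                                                                        
118                                                                                        
124                                  oooooo  oooo    o                                     
130                                   oooo  o       o                                      
136                                   oo                                                   
142                                       #################                                
148                               ################   ######                                
154                                ####      ###       ####                                
160                               ####        #        ####                            
[... 7816 characters left out ...]
                                                    
264                                                                                                                                       
270                                                                                                                                       
276                                                                                                                                       
282                                                                                                                                       
288                                     ###                                             ###
```

```bash
python3 - <<'E'
from h import *
import pickle
s=pickle.load(open("w18.pkl","rb")); c=cam("wrist",s); w=cv2.imread("pics/w18.png").astype(int)
for r in (60,66,72,78,84,220):
    print(r,[tuple(w[r,x]) [2] for x in range(290,375,4)])
col=w[55:105,330]; print([tuple(v) for v in col[::3]])
g=onz(c,(330,72),.108); l=(onz(c,(304,220),.038)+onz(c,(371,219),.038))/2; d=g-l
print(g,l,np.linalg.norm(d[:2]),np.arctan2(d[1],d[0]))
for k in (0,16,18):
    b=cv2.imread(f"pics/side{k}.png").astype(int); m=(b[...,2]>120)&(b[...,1]<50); m[:, :380]=0; ys,xs=np.nonzero(m[300:400]); print(k,m.sum(),xs.mean(),ys.mean()+300)
print(proj(c,g),proj(cam("side"),g))
E
```

```text
60 [np.int64(173), np.int64(200), np.int64(201), np.int64(197), np.int64(189), np.int64(187), np.int64(184), np.int64(185), np.int64(177), np.int64(145), np.int64(119), np.int64(112), np.int64(145), np.int64(178), np.int64(201), np.int64(204), np.int64(211), np.int64(205), np.int64(204), np.int64(200), np.int64(202), np.int64(201)]
66 [np.int64(198), np.int64(193), np.int64(237), np.int64(240), np.int64(240), np.int64(241), np.int64(236), np.int64(234), np.int64(236), np.int64(236), np.int64(238), np.int64(234), np.int64(223), np.int64(226), np.int64(236), np.int64(241), np.int64(135), np.int64(200), np.int64(198), np.int64(201), np.int64(199), np.int64(201)]
72 [np.int64(189), np.int64(183), np.int64(236), np.int64(240), np.int64(241), np.int64(236), np.int64(231), np.int64(236), np.int64(234), np.int64(235), np.int64(232), np.int64(219), np.int64(223), np.int64(232), np.int64(236), np.int64(237), np.int64(165), np.int64(198), np.int64(200), np.int64(199), np.int64(203), np.int64(202)]
78 [np.int64(117), np.int64(144), np.int64(236), np.int64(240), np.int64(235), np.int64(230), np.i
[... 1305 characters left out ...]
(185), np.int64(216)), (np.int64(120), np.int64(165), np.int64(195)), (np.int64(81), np.int64(108), np.int64(127)), (np.int64(73), np.int64(99), np.int64(117)), (np.int64(74), np.int64(97), np.int64(116)), (np.int64(116), np.int64(126), np.int64(136)), (np.int64(197), np.int64(191), np.int64(191)), (np.int64(112), np.int64(108), np.int64(107)), (np.int64(167), np.int64(165), np.int64(163))]
[ 0.53010696 -0.336367    0.108     ] [ 0.40931288 -0.2981482   0.038     ] 0.12669603321207884 -0.3064306063276499
0 277 438.48375451263536 348.0758122743682
16 281 438.44483985765123 348.1423487544484
18 270 438.45185185185187 348.1259259259259
[[330.          72.00000012]] [[411.09713599 338.04865941]]
```

```bash
python3 - <<'E'
from h import *
sd=cam("side"); b=cv2.imread("pics/side18.png").astype(int); m=(b[...,2]>120)&(b[...,1]<50); m[:,:380]=0; m[:300]=0;m[400:]=0
ys,xs=np.nonzero(m); i=xs.argmin(); print(onz(sd,(xs[i],ys[i]),.012), onz(sd,(xs[xs.argmax()],ys[xs.argmax()]),.012))
# grip in side view: light wood pixels near predicted column
P=np.array([.5295,-.3362,0]); x=np.array([np.cos(-.35),np.sin(-.35),0]); y=np.array([-x[1],x[0],0])
C=[P+sx*.009*x+sy*.022*y+[0,0,.108] for sx,sy in((-1,-1),(1,-1),(1,1),(-1,1))]
print(proj(sd,C).round(1))
for r in range(320,372,3): print(r,' '.join(f"{b[r,c2].sum()//3:3d}" for c2 in range(390,432,2)))
E
```

```text
[ 0.60557548 -0.29962273  0.012     ] [ 0.67847046 -0.28334063  0.012     ]
[[409.2 346.2]
 [418.7 345.4]
 [412.3 330.3]
 [403.1 331. ]]
320  90  73  62  62  64  62  60  59  57  55  55  58  60  58  56  53  45  42  44  50  49
323  91  92  89  80  64  63  62  61  59  56  55  48  43  42  47  53  57  57  59  59  57
326  89  90  93  91  90  82  61  50  43  45  48  54  53  56  56  61  59  58  59  57  58
329  87  85  81  71  63  69  80  85  76  71  72  70  58  55  54  56  63  61  58  59  59
332  61  71  80  85  90  93  91  79  99 118 123 123  80  55  55  54  56  61  63  60  57
335  83  85  88  88  87  87  92  72  78 111 116 117 110  67  57  55  54  52  60  62  61
338  84  83  83  85  87  87  87  67  61  89 108 111 115 104  84  67  58  55  56  59  61
341  85  85  85  83  87  87  85  63  58  74 109 113 111 108  95  92  84  68  54  56  59
344  79  84  85  86  83  85  82  60  60  62  94 109 108 106 106  91  90  91  83  71  61
347  60  76  82  86  84  83  77  59  58  61  77  80  78  77  85  87  89  92  90  84  71
350  68  61  70  82 102  92  72  59  58  64  80  82  78  77  89  87  85  86  77  62  61
353 107 109  82  87 106 121  68  61  59  66  80  80  79  80  85  87  81  62  56  65  70
356 102 103 100  98  80  94  68  61  60  71  81  80  78  79  82  70  54  47  45  54  63
359  96  95  98  93  77  83  80  59  60  74  81  81  76  76  59  55  53  46  46  46  48
362  98  98  97  93  75  75  89  68  64  78  82  80  77  70  56  54  55  54  48  45  53
365  99  99  98  92  75  73  82  85  66  79  80  79  77  65  57  56  56  56  58  62  80
368  99  97  98  90  74  73  74  89  73  80  79  78  78  85  82  80  77  80  80  82  81
371  96  96  97  95  79  74  74  89 112  84  79  75  78  82  82  82  83  82  82  85  81
```

Call:
move_arm --pt "25 40 2 0.035 0" --pt "25 40 0 0.035 0" --pt "25 40 0 0.035 0" --pt "25 40 0 0.035 0" --pt "25 40 0 0.035 0" --pt "26 40 0 0.035 0" --pt "26 39 0 0.03 0" --pt "0 0 -40 0 0" --pt "0 0 -35 0 0" --pt "0 0 -15 0 0" --pt "0 0 0 0 1" --pt "0 0 0 0 1" --newtons 10

```text
time: 19.75
tool_pos: [0.5979, -0.0077, 0.1492]
tool_rot: [3.142, -0.0, -0.138]
contact_force: [0.8, 0.1, 0.8]
opening: 0.0343
grip_force: 0.0
```

Call:
move_arm --pt "0 0 0 0 1" --pt "0 0 0 0 1" --pt "0 0 0 0 1"

```text
time: 20.05
tool_pos: [0.5979, -0.0081, 0.1502]
tool_rot: [3.141, -0.002, -0.138]
contact_force: [0.7, -1.1, 3.3]
opening: 0.0157
grip_force: 10.0
```

Gripped; sweep back along the arc.

Call:
move_arm --pt "-1 -8.5 0 0.13 1" --pt "0 -8.5 0 0.13 1" --pt "1.5 -8.5 0 0.13 1" --pt "2.5 -8 0 0.13 1" --pt "3.5 -8 0 0.13 1" --pt "4.5 -7 0 0.13 1" --pt "5.5 -6.5 0 0.13 1" --pt "6 -6 0 0.13 1" --pt "7 -5 0 0.13 1" --pt "7 -4 0 0.13 1" --pt "8 -3 0 0.13 1" --pt "8 -2 0 0.13 1"

```text
time: 21.25
tool_pos: [0.6505, -0.0826, 0.1502]
tool_rot: [3.139, -0.001, 1.427]
contact_force: [-0.8, 0.7, 3.0]
opening: 0.0153
grip_force: 10.0
```

Call:
move_arm --pt "0 0 0 0 1" --pt "0 0 0 0 -1" --pt "0 0 0 0 -1" --pt "0 0 0 0 -1" --pt "0 0 15 0 -1" --pt "0 0 40 0 -1" --pt "0 0 45 0 -1"

```text
time: 21.95
tool_pos: [0.6484, -0.0825, 0.2483]
tool_rot: [-3.137, -0.0, 1.421]
contact_force: [0.9, -0.6, 0.2]
opening: 0.0589
grip_force: 0.0
```

```bash
python3 - <<'E'
from h import *
s,w=look("19"); c=cam("wrist",s)
h=np.array([.662,-.018]);print(proj(c,[[.652,-.08,.188],[.484,.005,.102]]))
sc=cam("scene"); a=cv2.imread("pics/scene19.png").astype(int)
# compare funnel image with start frame
a0=cv2.imread("pics/scene0.png").astype(int)
print("funnel diff", abs(a-a0)[190:240,205:262].mean())
for r in range(232,276,2): print(r,' '.join(f"{a[r,x][2]:3d}/{a[r,x][2]-a[r,x][0]:3d}" for x in range(318,350,3)))
m=np.argwhere(abs(cv2.imread('pics/scene18.png').astype(int)-a).sum(2)>60)
E
```

```text
t 21.95 pos [ 0.64836337 -0.08251068  0.2482919 ] F [ 0.86 -0.61  0.16] M [ 0.007 -0.172  0.012]
[[330.22297422 248.70720971]
 [116.15124218 153.4075053 ]]
funnel diff 10.038713450292398
232 110/ 55 168/ 28 164/ 23 168/ 20 177/ 20 184/ 19 192/ 19 196/ 20 198/ 23 162/ 51 115/ 66
234 121/ 37 156/ 18 157/ 21 169/ 21 180/ 20 184/ 18 192/ 19 195/ 19 191/ 21 189/ 32 139/ 77
236 151/ 38 147/ 18 153/ 19 169/ 22 183/ 23 185/ 19 191/ 18 193/ 19 186/ 19 185/ 24 127/ 64
238 158/ 37 159/ 23 153/ 18 166/ 19 181/ 19 188/ 21 193/ 20 193/ 18 186/ 18 178/ 18 112/ 55
240 160/ 45 166/ 19 161/ 24 167/ 21 178/ 19 191/ 24 194/ 21 194/ 19 188/ 18 174/ 17 115/ 60
242 175/ 63 171/ 11 162/ 20 159/ 38 169/ 37 190/ 25 193/ 23 191/ 17 193/ 10 161/ 17 136/ 75
244 179/ 69 168/  9 182/ 12 182/ 43 174/ 55 187/ 27 199/ 18 203/ 11 189/  3 154/ 19 125/ 67
246 178/ 70 167/  8 185/ 10 203/ 20 201/ 25 195/ 15 203/  7 198/  3 181/  2 144/ 16 114/ 59
248 168/ 67 163/  6 182/ 10 198/ 17 194/ 17 188/ 15 190/ 10 191/  2 180/  1 142/ 14 112/ 63
250 155/ 64 162/  5 185/ 11 194/ 15 190/ 16 189/ 17 186/ 17 188/  1 177/  1 139/ 16 1
[... 410 characters left out ...]
 190/ 17 189/ 18 175/ 15 166/ 16 165/ 11 139/ 23 117/ 73
262 145/ 67 195/  7 216/  1 196/  9 191/ 18 190/ 18 188/ 10 189/  6 192/  4 138/ 28 117/ 74
264 130/ 68 180/ 15 216/  1 207/  5 188/ 14 186/ 17 201/  5 207/  1 186/  6 135/ 46 132/ 85
266 114/ 71 154/ 31 199/  9 211/  1 196/  7 198/  8 206/  0 196/  3 158/ 19 143/ 80 145/ 92
268 107/ 69 126/ 60 167/ 24 192/ 11 197/  8 196/  7 187/ 10 163/ 20 149/ 55 144/ 91 159/104
270 110/ 71 113/ 73 122/ 55 148/ 36 165/ 30 167/ 31 160/ 42 152/ 68 143/ 86 159/104 170/108
272 115/ 75 117/ 73 116/ 73 115/ 68 133/ 72 147/ 80 147/ 88 147/ 96 163/105 169/109 165/105
274 117/ 74 118/ 76 123/ 78 128/ 83 150/ 96 160/102 163/103 170/110 169/112 163/106 153/ 98
```

Call:
move_arm --pt "-45 8 5 0 -1" --pt "-45 8 5 0 -1" --pt "-45 8 2 0 -1" --pt "-45 8 0 0 -1" --pt "0 0 0 0 -1" --pt "0 0 0 0 -1"

```text
time: 22.7
tool_pos: [0.4688, -0.0505, 0.2606]
tool_rot: [-3.141, 0.0, 1.421]
contact_force: [0.2, -0.5, 0.1]
opening: 0.0922
grip_force: 0.0
```

```bash
python3 - <<'E'
from h import *
import pickle
s,w=look("20"); pickle.dump(s,open("w20.pkl","wb")); c=cam("wrist",s); w=w.copy()
u=proj(c,[[.485,.005,.102]])[0]; v=proj(c,[[.485,.005,.016]])[0]; print(u,v)
g=cv2.cvtColor(w,cv2.COLOR_BGR2GRAY)
r=int(.036/.25*395); 
x0,y0=int(u[0])-90,int(u[1])-80; x0=max(x0,0);y0=max(y0,0); crop=cv2.GaussianBlur(g[y0:y0+190,x0:x0+190],(3,3),0)
for nm,a,b,p in(("balls",14,30,22),("rim",38,75,30)):
    h=cv2.HoughCircles(crop,cv2.HOUGH_GRADIENT,1,18,param1=80,param2=p,minRadius=a,maxRadius=b); 
    print(nm,None if h is None else [(round(float(q[0])+x0),round(float(q[1])+y0),round(float(q[2]))) for q in h[0][:9]])
for rr in range(y0,y0+180,5):
    L=''
    for cc in range(x0,x0+190,3):
        B,G,R_=w[rr,cc].astype(int); d=R_-B
        L+='#' if d<25 and R_>150 else ('+' if d<45 and R_>120 else('o' if R_>200 else ('.' if R_<110 else ' ')))
    print(f"{rr:3d}",L)
sc=cam("scene")
print("tin",onz(sc,(482,343),.1),"sander",onz(sc,(376,352),.035),"brush",onz(sc,(432,355),.01),onz(sc,(398,403),.01),"lid",onz(sc,(437.2,311),.02))
E
```

```text
t 22.7 pos [ 0.46875264 -0.05050611  0.2606148 ] F [ 0.16 -0.52  0.07] M [ 0.001 -0.08  -0.002]
[333.61424843 156.05153382] [331.59706574 152.59229566]
balls [(340, 142, 29), (320, 164, 22), (318, 140, 17)]
rim [(334, 154, 42)]
 76       ooooooooooooooooooooooooooooooooooooooooo                 
 81    o  ooooooooooooooooooooooooooooooooooooooooo                 
 86    o  oooooooooooooooooooooooooooooooooooooooooo                
 91   oo    oo   ooooooooooooooooooooooooooooooooooooooooooo        
 96   ooo    ooooooooooooooooooooooooooooooooooooooooooooooo        
101    oo    oooooooooooooooooooooooooooooooooooooooooooooooo       
106    oo .  ooooooooooooooooooooooooooooooooooooooooooooooooo      
111    ooo.  ooooooooooooooo  oooo  oooooooooooooooooooooooooo      
116                   o    oo#####+###### ooooooooooooooooooooo     
121        .              ##########+++++##oooooooooooooooooooo     
126        .            ####+o #########+++##          ooooooooo    
131        .           ###+ oooo ### oooo ++##           ooooooo    
136                   #### oooo   # ooooo  +
[... 1107 characters left out ...]
ooooooooo   ooooooooo
221 o      ooooo  oooooooooooooooooooo        ooooooooooo  ooooooooo
226         oooo  oooooooooooooooooooo        ooooooooooo  ooooooooo
231 o       ooooo  ooooooooooooooooooo        ooooooooooo  ooooooooo
236 o       ooooo  ooooooooooooo ooooo        ooooooooooo  ooooooooo
241 oo       oooo  oooo                      oooooooooooo   oooooooo
246 oo       ooooo                           oooooooooooo   oooooooo
251 oo      ooooo                            ooooooooooooo  oooooooo
tin [0.53269188 0.4511692  0.1       ] sander [0.65232116 0.27263473 0.035     ] brush [0.56369557 0.36523139 0.01      ] [0.70945937 0.3728386  0.01      ] lid [0.455053   0.31189853 0.02      ]
```

Call:
move_arm --pt "-4 49 0 0 -1" --pt "-4 49 0 0 -1" --pt "-4 49 0 0 -1" --pt "-4 49 0 0 -1" --pt "-4 49 0 0 -1" --pt "0 40 0 0 -1" --pt "0 0 0 0 -1"

```text
time: 23.55
tool_pos: [0.4499, 0.2389, 0.2599]
tool_rot: [-3.141, -0.001, 1.427]
contact_force: [0.4, -1.0, -0.6]
opening: 0.092
grip_force: 0.0
```

```bash
python3 - <<'E'
from h import *
import pickle
c=cam("wrist",pickle.load(open("w20.pkl","rb"))); print("jar",onz(c,(335,155.3),.102))
s,w=look("21"); c=cam("wrist",s); pickle.dump(s,open("w21.pkl","wb"))
print(proj(c,[[.455,.3095,.062],[.455,.3105,.02]]))
w=w.astype(int); m=((w[...,2]<150)&(w[...,2]-w[...,0]>20)&(w[...,2]<2.6*(w[...,0]+8))*1>0)
for rr in range(90,260,5): print(f"{rr:3d}",''.join('#' if w[rr,x,2]<75 else('o' if w[rr,x,2]<120 else ('+' if w[rr,x,2]<155 else ' ')) for x in range(240,430,3)))
E
```

```text
jar [0.48625734 0.00545333 0.102     ]
t 23.55 pos [0.44988448 0.23889248 0.25994371] F [ 0.38 -0.96 -0.56] M [-0.071 -0.1   -0.016]
[[319.09746905 140.12016648]
 [319.41260323 139.04686549]]
 90             o                                          +o       
 95             +                                          +o       
100              +             ++                          +o+      
105              +        +++++++++++o                      o+      
110              ++    +o++++++++++++++o+                   o+      
115              o+   o++o++++++++++++++++                  o+     +
120             ++o  o+++o++++++++++++oo+++                 +o     +
125      +++++++ +o++ooooooo+ooo+oo++++++++o                +o+     
130     +++++++++ o+oooooooooooo+oo+++++++++                +o+     
135     +++++++++ o+oooooooo+++oooooo+++++++                +o+     
140     +++++++++++ooooooooo+o+o++oo++++++++                 o+     
145       +++++++++oooooooooo+++++++oo++++o+                 o+     
150            +++ ooo+oooooo#++++o++++++++o                 ++     
155        
[... 735 characters left out ...]
       o+   
210                    +                                       o+   
215                    +                                       o+   
220                    +                                       +o   
225                    +                                       +o   
230                     +                                      +o   
235                     +                                      +o+  
240                     +                                       o+  
245                                                             o+  
250                      +                                      o+  
255                      +                                      oo
```

```bash
python3 - <<'E'
from h import *
import pickle
c=cam("wrist",pickle.load(open("w21.pkl","rb"))); print(onz(c,(333,137.5),.02))
w=cv2.imread("pics/w21.png"); g=cv2.GaussianBlur(cv2.cvtColor(w,cv2.COLOR_BGR2GRAY),(5,5),0)[80:200,260:400]
for a,b,p in((12,22,14),(32,40,14)):
    h=cv2.HoughCircles(g,cv2.HOUGH_GRADIENT,1,8,param1=50,param2=p,minRadius=a,maxRadius=b); print(None if h is None else [(q[0]+260,q[1]+80,q[2]) for q in h[0][:4]])
for n in ("scene0","scene21"):
    a=cv2.imread(f"pics/{n}.png").astype(int)[290:335,410:465]; m=(a[...,2]<95)&(a[...,2]-a[...,0]>15); ys,xs=np.nonzero(m); print(n,xs.min()+410,xs.max()+410,ys.min()+290,ys.max()+290)
print(proj(cam("scene"),[[.455,.311,.02],[.469,.313,.02],[.469,.313,.062]]))
E
```

```text
[0.46923234 0.31002028 0.02      ]
[(np.float32(323.5), np.float32(136.5), np.float32(14.1))]
[(np.float32(322.5), np.float32(138.5), np.float32(37.2))]
scene0 422 455 297 325
scene21 422 455 297 325
[[436.88822425 310.79925252]
 [434.58414464 314.7619217 ]
 [437.31848108 303.45910484]]
```

Call:
move_arm --pt "4 36 0 0 -1" --pt "4.5 35 -10 0 -1" --pt "0 0 -50 0 -1" --pt "0 0 -50 0 -1" --pt "0 0 -50 0 -0.3" --pt "0 0 -45 0 -0.3" --pt "0 0 -20 0 -0.3" --pt "0 0 -7 0 -0.3" --pt "0 0 0 0 1" --pt "0 0 0 0 1" --pt "0 0 0 0 1" --pt "0 0 0 0 1" --newtons 20

```text
time: 24.9
tool_pos: [0.459, 0.3056, 0.0303]
tool_rot: [3.139, -0.001, 1.422]
contact_force: [0.5, -0.3, 0.3]
opening: 0.0326
grip_force: 0.0
```

Call:
move_arm --pt "0 0 0 0 1" --pt "0 0 0 0 1" --pt "0 0 0 0 1"

```text
time: 25.2
tool_pos: [0.459, 0.3056, 0.0299]
tool_rot: [3.14, -0.001, 1.422]
contact_force: [1.2, -0.6, 6.0]
opening: 0.0264
grip_force: 20.0
```

Call:
move_arm --pt "0 0 0 0 -0.3" --pt "0 0 0 0 -0.3" --pt "0 0 0 0 -0.3" --pt "-0.5 4.5 0 0 -0.3" --pt "0 0 0 0 -0.3" --pt "0 0 0 0 1" --pt "0 0 0 0 1" --pt "0 0 0 0 1" --pt "0 0 0 0 1" --pt "0 0 0 0 1" --pt "0 0 0 0 1"

```text
time: 26.3
tool_pos: [0.4579, 0.3097, 0.029]
tool_rot: [3.141, -0.0, 1.422]
contact_force: [1.1, -0.7, -0.0]
opening: 0.0269
grip_force: 20.0
```

Call:
move_arm --pt "0 0 10 0 1" --pt "0 0 30 0 1" --pt "0 0 40 0 1" --pt "0 0 40 0 1" --pt "2 -20 40 0 1" --pt "4 -40 11 0 1" --pt "4 -45 0 0 1" --pt "4 -45 0 0 1" --pt "4 -45 0 0 1" --pt "4 -45 0 0 1" --pt "3 -35 0 0 1" --pt "3 -20 0 0 1"

```text
time: 27.5
tool_pos: [0.4854, 0.0122, 0.2007]
tool_rot: [3.141, 0.001, 1.42]
contact_force: [0.7, 0.8, -0.5]
opening: 0.027
grip_force: 20.0
```

Call:
move_arm --pt "0 -9 0 0 1" --pt "0 0 0 0 1" --pt "0 0 0 0 1"

```text
time: 27.8
tool_pos: [0.4855, 0.0066, 0.2001]
tool_rot: [-3.141, -0.0, 1.422]
contact_force: [0.0, -0.6, -0.1]
opening: 0.0268
grip_force: 20.0
```

```bash
python3 - <<'E'
from h import *
s,w=look("22"); c=cam("wrist",s)
P=s['tool_pos']-[0,0,.009]  # disc top: 29-20 below TCP
print(proj(c,P), "knobtop",proj(c,s['tool_pos']+[0,0,.033]))
sd,sc=cam("side"),cam("scene")
for n,cc in(("side",sd),("scene",sc)):
    print(n,"lid disc pred",proj(cc,s['tool_pos']-[0,0,.014]))
    im=cv2.imread(f"pics/{n}22.png").astype(int); u=proj(cc,s['tool_pos']-[0,0,.014])[0].astype(int)
    for r in range(u[1]-26,u[1]+50,3): print(r,''.join('#' if im[r,x,2]<75 and im[r,x,2]-im[r,x,0]>12 else('.' if im[r,x,2]<80 else('w' if im[r,x,2]-im[r,x,0]<35 else ' ')) for x in range(u[0]-40,u[0]+41,1)))
E
```

```text
t 27.8 pos [0.48545151 0.00663846 0.20012276] F [ 0.01 -0.56 -0.09] M [-0.068 -0.113  0.026]
[[325.14908862 280.82003019]] knobtop [[325.59117316 315.53889234]]
side lid disc pred [[307.80589567 225.92427955]]
199 www... ...#....      .....wwwwwwwwww.##########...wwwwwwww......####..        .##
202 www. .............    . . wwwwwwwwww.##########....wwwwwww########..##########...
205 www................        wwwwwwwww###########...wwwwww..........##....#########
208 ww..    ....... ......       wwwwwww############..wwww..............#####.#######
211 ....         ..... .......       www.###########.................#########...#.##
214 .##.                               #############....###..   ....###########.##...
217 #####                          .######################.            .#############
220   .##                   ..################################               .#######
223       . ......#.   .   .###################################.           ..########
226         .#####....     .#####################################. ..    ...#####.###
229            ######..... .##
[... 2905 characters left out ...]
wwwwwwwwwwww                          
239                             wwwwwwwwwwwwwwwwwwwwwwwwwwww                         
242                              wwwwwww    wwwwwwwwwwwwwww                          
245                              wwwwwwwww   wwwwwwwwwwwwwww                         
248                              wwwwwwwwwwwwwwwwwwwwwwwwwww                         
251                             wwwwwwwwwwwwwwwwwwwwwwwwwwww                         
254                             wwwwwwwwwwwwwwwwwwwwwwwwwwww                         
257                             wwwwwwwwwwwwwwwwwwwwwwwwwww                          
260                             wwwwwwwwwwwwwwwwwwwwwwwwwww
```

```bash
python3 - <<'E'
from h import *
sd,sc=cam("side"),cam("scene")
for z in (.102,.06,.02): print(z,proj(sd,[.486,.0055,z]),proj(sc,[.486,.0055,z]))
for P in ([.486,.0055,.19],[.496,.0055,.19],[.486,.0155,.19]): print(proj(sd,P),proj(sc,P))
for n,cc,rows,cs in(("scene",sc,range(200,222,2),range(300,368,2)),("side",sd,range(212,242,3),range(285,335,2))):
    im=cv2.imread(f"pics/{n}22.png").astype(int)
    print(n,list(cs)[0])
    for r in rows: print(r,' '.join(f"{im[r,x,2]:3d}" for x in cs)); print('   ',' '.join(f"{im[r,x,2]-im[r,x,0]:3d}" for x in cs))
E
```

```text
0.102 [[307.97468451 258.44092292]] [[331.31580456 237.32180199]]
0.06 [[307.84398284 273.79882723]] [[331.3211205  249.21055517]]
0.02 [[307.72587191 287.9596401 ]] [[331.32519212 260.03081913]]
[[308.2726436  224.55387471]] [[331.3005735  210.50152964]]
[[312.33011595 223.61503753]] [[328.6387339  212.50787089]]
[[306.25977828 222.5945875 ]] [[334.473753   212.17644241]]
scene 300
200 148 146 139 138 139 146 150 148 146 148 152 152 146 137 139 129  73  56  59  79 134 152 157 160 162 166 166 165 164 162 163 166 164 161
     87  84  80  80  82  84  85  85  83  85  86  84  61  31  19  15  22  40  36  47  77  86  92  93  93  94  95  95  96  92  93  96  93  94
202 143 146 146 142 137 137 142 145 148 147 146 134 114 104 108 115  69  58  57  62  99 128 143 152 156 158 163 164 166 165 165 162 164 164
     82  85  85  81  79  79  82  84  87  86  85  78  65  49  28  20  24  40  37  41  59  74  82  87  90  93  94  94  95  94  95  94  94  96
204 141 142 144 147 147 143 138 139 142 143 123  98  86  84  75  80  69  61  56  55  68  80 102 134 149 151 155 159 162 165 164 166 164 163
     81  82  8
[... 3754 characters left out ...]
  27  28  37  39  40  37  36  35  35  35  35  35  31  31  37  38  40  41  43
233  67  76  77  76  74  63  50  44  45  45  47  49  48  48  46  44  43  50  60  71  78  81  80  82  81
     38  43  43  42  42  36  30  27  25  28  27  29  30  29  26  26  26  28  34  37  41  43  42  44  44
236  66  62  74  75  77  74  75  75  66  58  55  54  57  55  58  75  72  75  75  72  78  78  83  83  80
     37  35  41  43  42  41  41  43  37  31  31  30  30  30  32  40  38  40  40  36  43  44  48  46  45
239  83  73  62  72  77  75  76  73  74  74  79  83  86  79  80  78  79  80  82  81  81  81  79  83  85
     46  41  35  39  43  43  43  43  43  42  44  44  45  41  41  43  43  43  46  48  46  45  44  48  48
```

Call:
move_arm --pt "0 -1 -25 0 1" --pt "0 0 -25 0 1" --pt "0 0 -12 0 1" --pt "0 0 -7 0 1" --pt "0 0 -5 0 1" --pt "0 0 -3 0 1" --pt "0 0 0 0 1"

```text
time: 28.65
tool_pos: [0.4858, 0.0049, 0.1231]
tool_rot: [3.141, -0.0, 1.422]
contact_force: [0.1, 0.2, -1.5]
opening: 0.0272
grip_force: 20.0
```

Call:
move_arm --pt "0 0 -1.5 0 1" --pt "0 0 0 0 1" --pt "0 0 0 0 0" --pt "0 0 0 0 0" --pt "0 0 0 0 0" --pt "0 0 0 0 0" --newtons 5

```text
time: 29.25
tool_pos: [0.4858, 0.0047, 0.1216]
tool_rot: [3.141, -0.0, 1.422]
contact_force: [0.4, -0.4, -0.3]
opening: 0.0453
grip_force: 0.0
```

Call:
move_arm --pt "0 0 10 0 0" --pt "0 0 30 0 0" --pt "0 0 40 0 0" --pt "0 0 40 0 0" --pt "10 -45 15 0 0" --pt "0 -25 0 0 0" --pt "0 0 0 0 0"

```text
time: 29.95
tool_pos: [0.496, -0.0678, 0.2576]
tool_rot: [3.14, 0.001, 1.419]
contact_force: [-0.1, 0.3, -0.6]
opening: 0.046
grip_force: 0.0
```

```bash
python3 - <<'E'
from h import *
s,w=look("23"); c=cam("wrist",s)
print("pred disc top",proj(c,[.486,.0055,.112]),proj(c,[.486,.0055,.154]))
g=cv2.GaussianBlur(cv2.cvtColor(w.copy(),cv2.COLOR_BGR2GRAY),(5,5),0)
u=proj(c,[.486,.0055,.112])[0].astype(int); x0,y0=u[0]-90,max(u[1]-90,0); gg=g[y0:y0+180,x0:x0+180]
for a,b,p in((14,28,16),(38,65,16)):
    h=cv2.HoughCircles(gg,cv2.HOUGH_GRADIENT,1,8,param1=50,param2=p,minRadius=a,maxRadius=b); print(None if h is None else [(q[0]+x0,q[1]+y0,q[2]) for q in h[0][:3]])
sd,sc=cam("side"),cam("scene"); print("pred",proj(sd,[.486,.0055,.107]),proj(sc,[.486,.0055,.107]))
for n,rows,cs in(("side",range(236,282,3),range(281,337,2)),("scene",range(218,250,2),range(302,366,2))):
    im=cv2.imread(f"pics/{n}23.png").astype(int)
    print(n)
    for r in rows: print(r,' '.join(f"{im[r,x,2]:3d}" for x in cs))
E
```

```text
t 29.95 pos [ 0.49603202 -0.06777387  0.25763164] F [-0.09  0.33 -0.56] M [ 0.011 -0.038  0.014]
pred disc top [[298.13521743 139.55730603]] [[294.60306186 139.76297408]]
[(np.float64(295.5), np.float64(139.5), np.float32(18.8))]
[(np.float64(298.5), np.float64(138.5), np.float32(47.7)), (np.float64(291.5), np.float64(142.5), np.float32(55.5)), (np.float64(293.5), np.float64(130.5), np.float32(56.6))]
pred [[307.9907197 256.5783565]] [[331.31509445 235.86887814]]
side
236  84  81  67  63  73  78  76  75  77  79  78  73  71  70  71  70  70  86  79  78  76  71  78  79  83  84  79  80
239  84  83  82  74  62  69  78  79  78  74  75  62  56  58  57  59  61  69  79  80  82  82  82  81  82  86  85  82
242  84  84  83  82  76  66  65  76  79  77  74  51  44  51  52  53  52  66  84  84  84  83  88  83  82  82  85  86
245 100  85  83  82  84  80  69  63  75  76  78  53  43  45  44  46  48  65  86  84  86  87  85  86  85  81  82  84
248 128 121 101  83  82  82  81  74  61  64  64  47  43  43  43  45  48  54  65  72  80  83  88  85  87  88  82  82
251 126 128 126 120 101  85  77  62  59  62  60
[... 2646 characters left out ...]
  96 138 151 154 149 137 118 111 109 108
240 128 132 129 129 127 129 129 129 110  90  89  87  86  87  89  87  87  90  87  89  90  86 106 140 146 144 131 118 109 106 102  99
242 128 127 130 129 129 127 138 158 156 112  89  88  90  88  88  89  87  87  87  88  83  97 131 140 130 115 107 107 112 109 103  89
244 131 130 130 128 132 145 166 175 174 153 119  97  88  88  89  89  86  82  78  86 112 143 140 125 108 105 105 107 106 102  91 101
246 128 132 138 151 161 171 180 179 176 167 160 155 140 124 115 111 110 122 137 160 168 157 131 111 106 104 106 105  93  88  96 110
248 121 128 156 175 179 178 176 176 168 165 166 180 187 187 181 177 175 179 185 185 176 157 125 110 111 108 103  95  87  97 104 105
```

```bash
python3 -c "
from cell import workorder
print(workorder.hand_in())"
```

```text
the job is handed in; nothing more can be done
None
```

The job is handed in and no verdict came back. The funnel is swung aside to about where it was parked, and the lid measures centred and level on the jar. The scoop is empty and looks upright, though it slid about 45 mm from its start when it slipped from the fingers. I could make out only five balls in the jar from above, so I take the sixth to be hidden beneath them.

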